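# Dead-weight check of a pull-test gauge

## Robot

A 7-joint arm with a two-finger parallel gripper is mounted at the origin on the work surface. World frame = base frame: x ahead of the robot, y to its left, z up, the work surface at z = 0. Lengths are in m, angles in rad, forces in N, time in s.
With the tool pointing down it reaches from about 0.4 to 0.9 m from the base axis. Payload 5.5 kg.
Tool frame: the origin (TCP) lies on the centre line of the jaws, within the pads' length; the fingertips stand 19 mm ahead of it and the grasp point (between the pads) is the TCP; z points along the fingers, y is the direction in which the jaws open and shut (so a half turn about z gives the same grasp; the last joint's range is limited). The gripper opens to 92 mm and grips with 3 to 60 N. Pads are 19 mm wide; open, the fingers measure 130 mm over their backs; the gripper's body (75 mm by 190 mm) begins 47 mm behind the grasp point.
Start: joints at [1.42, 0.501, -0.427, 1.55, 0.221, 1.138, -0.21], TCP at [0.261, -0.595, 0.246] pointing down, gripper open.
Joint ranges: [-2.88, 2.88], [-0.31, 2.03], [-1.54, 1.56], [0.2, 2.42], [-1.41, 4.55], [0.19, 2.02], [-2.57, 2.57]. Speed limits (rad/s): [2.57, 2.57, 3.14, 3.14, 3.14, 3.14, 3.14].

## Interface

Orientations are given as [roll, pitch, yaw] about the fixed x, y, z axes, in that order (R = Rz(yaw) Ry(pitch) Rx(roll)).
In Python, from plant import r gives the robot as it stands. The module is installed in compiled form; this text tells all that it offers.
- The arm moves only by the shell command python3 -m creep 'ROWS'. ROWS is JSON, a list that holds one entry, the list of rows, each a list of 7 numbers: the turn, a rotation vector about the tool's x, y, z in units of 45 degrees (1.0 is 45 degrees), then the shift along the tool's x, y, z in units of 200 mm (1.0 is 200 mm), then the opening, from -1 (shut) to 1 (fully open). A call has exactly 8 rows; each row shifts and turns the commanded pose from where the row before left it, along the tool's axes as they then stand; what a row does not reach is not made up. A row lasts 1/12 s, in which the tool goes at most 41.7 mm and 7.16 degrees, less where a joint would pass 70% of its speed; a pose out of reach is approached as far as the arm can. A call with a number of a shift or a turn outside -1 to 1 is refused whole. A call with a gripper value outside its range is refused whole. The fingers move at their own pace and stop on an object; the grip force is fixed at half the most. Time passes only in rows, so rows that do not move let the fingers close, or fill a call up. It gives the time, the measured TCP pose, the force and the opening at its end, in the units of the state.
- r.get_state(): the state, without advancing time (a new reading comes with each control period).
- r.snapshot(name): name is "scene" or "top"; returns a dict with "color" (420x560x3 uint8, red, green, blue), "fx", "fy", "cx", "cy" (pixels), "R" (3x3) and "t" (3): a world point X has camera coordinates R X + t. Camera axes: x right, y down, z forward; pixel columns grow to the right and rows downward; lengths in m; the calibration is good to about 2 mm. A picture is of the moment at which its call begins. There is no depth.
- r.finish_job(): hands the job in, once; it reports no verdict.
Trained networks look in the newest picture that a camera, given by its name, has taken for a name from the list of things; names that differ only in an ending like _2 or _b are one class to them, and where a whole thing is asked for, a point or a joint stands for the part that bears it (a point fixed in the world has none). Each returns a list of dicts, best first, with "score" (0 to 1); they miss things now and then, are a little off and sometimes report something else, mostly with a low value. They report only what shows in the picture. A call takes as long as a camera call. They do not tell look-alikes from the thing itself.
- r.boxes_of(camera, query): "box" ([left, top, width, height] in pixels, round what is visible of it).
- r.silhouettes(camera, query): "pixels" (420x560 bool, what is visible of it) and "box" ([left, top, width, height] in pixels, round what is visible of it).
The state is a dict: "clock": time; "q": joint angles; "joint_vel": joint speeds; "effort": joint torques, N m; "eef_pos": TCP position; "tcp_rot": TCP orientation; "force": force on the tool from outside, world axes, zero at the start; "ft_torque": the same for the moment, N m; "width": finger opening in m.
Only numpy, scipy, OpenCV 4.12 (cv2) and the standard library are available. Lean on these libraries where they do the work, as an engineer would, in place of code of your own. Each camera call takes 0.05 s, during which the arm holds its last target.

## Task

The repaired 10 N force gauge on the pull-test stand needs its dead-weight check: hang the largest weight by its hook from the gauge's eye, then hang the middle-sized weight by its hook from the largest one's lower eye, and leave the chain hanging still. Let the gauge take up each weight gradually, without overshoot: a load past 9 N spoils the check (the two weights together are 7.85 N), so neither drop a weight on it nor press on it, and do not knock the stand. Leave the smallest weight in the rack and the other things on the bench where they are.

Things in the scene. Friction and masses are not known exactly. Their poses are not given: they have to be found in the camera images.
- weight_l: Largest of three plain steel hooked test weights, 500 g: upright cylinder 38 mm in diameter, 56 mm tall, a wire hook on top (see weight_l_hook) and a closed wire eye below (see weight_l_eye). Origin: centre of the cylinder's underside; z up along the cylinder, hook in the x-z plane and open towards +x. Starts standing in the rack, its eye down in a slot.
- weight_l_hook (a point): Underside of the top of the hook's bend, 30 mm above the cylinder's top, on its axis; axes as the weight's. Hook: 4 mm wire like a question mark: 8 mm neck on the axis, step back to x = -8 mm, 12 mm inner diameter bend over the axis (highest point 34 mm above the cylinder), tip pointing down at x = +9 mm, ending 19 mm above the cylinder.
- weight_l_eye (a point): Lowest point of the opening of the largest weight's lower eye, on its axis, 31 mm below the underside; axes as the weight's. Eye: closed ring of 4 mm wire in the y-z plane (threaded along x), 22 mm inner and 30 mm outer diameter, reaching 35 mm below the underside.
- weight_m: Middle-sized hooked test weight, 300 g: cylinder 32 mm in diameter, 48 mm tall; hook, eye, origin and axes as on the largest.
- weight_m_hook (a point): Underside of the top of the bend of the middle-sized weight's hook (30 mm above its cylinder's top, on its axis). Axes as the weight's.
- weight_s: Smallest hooked test weight, 200 g: the same hook and eye, cylinder 28 mm in diameter and 41 mm tall. Origin and axes likewise. To be left in the rack.
- rack: Black rack, fixed, on which the weights stand in any order in a row along its y axis (towards and away from the robot), 78 mm apart: 60 mm (x) by 240 mm (y), top plate 45 mm above its underside, with three slots (10 mm in x, 36 mm in y) for the eyes. A weight must be lifted straight up 36 mm to clear it; the hooks open roughly to the rack's +x, the robot's left. Origin: centre of its underside.
- stand: Fixed pull-test stand: grey base 220 mm (x, -55 to 165) by 160 mm (y) by 15 mm, steel column (28 mm across, 570 mm tall) at x = +115 mm; on an arm clamped to it the force gauge, a grey box 36 by 68 by 155 mm, over the origin. Origin: on the base's underside, straight below the gauge's eye. x points roughly to the robot's left.
- spindle (a joint): Travel of the gauge's 6 mm pull rod, in m, + down, 0 unloaded, sprung both ways at 10 N per mm (0.49 mm under the largest weight, 0.785 under both, 0.9 at 9 N). Under the rod, straight above the stand's origin, is a closed eye like the weights', threaded along the stand's x: its opening's lowest point is 268 to 298 mm above the stand's origin, as the arm is clamped by hand.
- transformer: Bystander: small transformer, 90 by 54 by 54 mm, at the back. Origin: centre of its underside.
- cutters: Bystander: side cutters with blue handles, 165 mm long, 16 mm thick, lying at the back. Origin: near the joint, at the underside.
- screwdriver: Bystander: screwdriver lying at the right. Origin: underside.
- pcb: Bystander: small circuit board 44 by 36 mm, behind the rack. Origin: centre of its underside.
- multimeter: Bystander: black hand multimeter 150 by 75 by 44 mm, at the left. Origin: centre of its underside.
Not all that is in view belongs to the job. Leave any blue look-alike of the weight_m alone.

How it is judged:
On the way, in this order (a step that is already met when the one before it is completed fails the run):
1. the largest weight hangs from the gauge's eye by its hook, let go (horizontal distance between weight_l_hook and stand below 0.01 m and z of weight_l_hook in the frame of stand above 0.25 m and angle between weight_l's own z axis and vertical below 0.25 rad and value of joint spindle above 0.00035 m and contact force between the fingers and weight_l below 0.1 N), for 0.2 s.
2. the middle-sized weight hangs by its hook from the largest one's lower eye, let go (distance between weight_m_hook and weight_l_eye below 0.009 m and angle between weight_m's own z axis and vertical below 0.25 rad and value of joint spindle above 0.00065 m and contact force between the fingers and weight_m below 0.1 N), for 0.2 s.
At the end, for the whole second after the job is handed in: Largest weight hooked in the gauge's eye (within 10 mm of the gauge's axis), middle one hooked in its lower eye (hook within 9 mm of its seat), both upright within 0.2 rad, the gauge carrying both freely (0.72 to 0.86 mm of travel: 7.2 to 8.6 N), both hanging still (under 30 mm/s) (horizontal distance between weight_l_hook and stand below 0.01 m and z of weight_l_hook in the frame of stand above 0.25 m and distance between weight_m_hook and weight_l_eye below 0.009 m and angle between each of weight_l, weight_m's own z axis and vertical below 0.2 rad and value of joint spindle between 0.00072 and 0.00086 m and linear speed of each of weight_l, weight_m below 0.03 m/s); the robot touches nothing.
It fails at once if the gauge is loaded past 9 N (0.9 mm of travel) either way: a weight dropped on it, pressed down or pushed up (value of joint spindle above 0.0009 m or value of joint spindle below -0.0009 m).
It fails at once if the stand or its gauge is knocked or pushed with more than 20 N (contact force between stand and anything else above 20 N).
It fails at once if the smallest weight is taken or knocked out of its place in the rack (distance of weight_s from where it was at the start of the episode above 0.012 m or angle between weight_s's own z axis and vertical above 0.3 rad).
It fails at once if a bystander on the bench is moved by more than 20 mm (distance of any of transformer, cutters, screwdriver, pcb, multimeter from where it was at the start of the episode above 0.02 m).
It also fails if it takes over 72 s, if anything falls off the work surface, if the arm or the gripper's body presses on something with over 40 N, if the wrist force passes 120 N, or if a joint passes its speed limit or range.

## Working session

There is one attempt and no reset: what is moved stays moved. The work goes in short steps, Python scripts to look and compute and a shell command to move; the robot and the scene stay as the last step left them, time stands still between calls to the robot, and variables do not carry over. Pictures are saved under pics/ and viewed, and the job is handed in when it is done.

```bash
mkdir -p pics; python3 - <<'E'
from plant import r
import cv2
s=r.get_state()
for k in s: print(k,s[k])
for c in("scene","top"):
    d=r.snapshot(c); cv2.imwrite(f"pics/{c}0.png",d["color"][:,:,::-1]); print(c,d["fx"],d["cx"],d["cy"],d["R"],d["t"])
E
```

```text
clock 0.0
q [ 1.42018445  0.50186095 -0.42677125  1.55142208  0.22079308  1.13826028
 -0.21026544]
joint_vel [-0.0019795   0.00160184  0.00053958  0.00043368  0.00093407 -0.00105428
 -0.00034672]
effort [-9.80091572e-04 -5.66581285e+01 -5.81586689e+00 -2.79108417e+01
 -6.83000986e-02  3.06744268e-02  1.79435101e-04]
eef_pos [ 0.26106112 -0.59457269  0.24467993]
tcp_rot [-3.13969506e+00 -7.79283468e-05  4.13875251e-01]
force [ 0.25595145  0.5086746  -0.25691332]
ft_torque [ 0.02478628  0.00484482 -0.06240683]
width 0.09173253226984811
scene 459.68871084713834 276.38980823851614 206.99037928763477 [[ 0.27046598  0.96272762 -0.00191784]
 [ 0.7247793  -0.20492785 -0.65779901]
 [-0.6336743   0.17652224 -0.75319106]] [-0.21283655 -0.27182034  1.76422197]
top 433.2263099712104 275.42616565685205 201.9990924142114 [[ 0.02511627 -0.99953257  0.01743001]
 [-0.99677341 -0.02636896 -0.07581193]
 [ 0.0762361  -0.01546965 -0.99696978]] [0.01868337 0.56027381 1.34530383]
```

View pics/scene0.png

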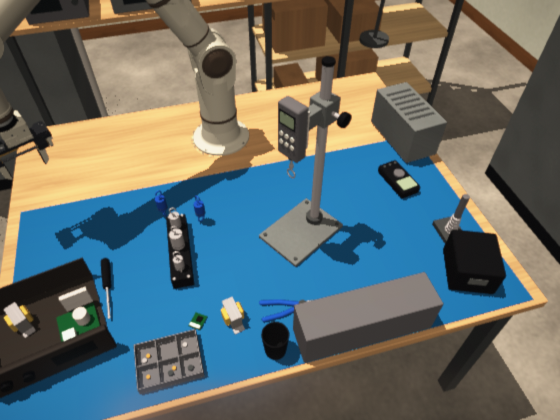

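View pics/top0.png

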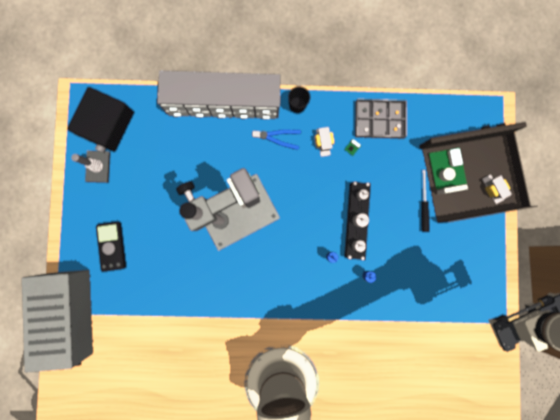

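```bash
cat > h.py <<'E'
import numpy as np,cv2
from plant import r
def proj(d,X):
    c=d["R"]@np.asarray(X,float)+d["t"]; return np.array([d["fx"]*c[0]/c[2]+d["cx"],d["fy"]*c[1]/c[2]+d["cy"]])
def ray(d,p):
    R=np.asarray(d["R"]);o=-R.T@d["t"]
    v=R.T@np.array([(p[0]-d["cx"])/d["fx"],(p[1]-d["cy"])/d["fy"],1]); return o,v/np.linalg.norm(v)
def tri(d1,p1,d2,p2):
    o1,v1=ray(d1,p1);o2,v2=ray(d2,p2)
    s=np.linalg.lstsq(np.c_[v1,-v2],o2-o1,rcond=None)[0]
    a=o1+s[0]*v1;b=o2+s[1]*v2
    return (a+b)/2,np.linalg.norm(a-b)
def onz(d,p,z):
    o,v=ray(d,p); return o+v*(z-o[2])/v[2]
def crop(d,x,y,w,h,k,name):
    im=d["color"][y:y+h,x:x+w,::-1]; cv2.imwrite(f"pics/{name}.png",cv2.resize(im,None,fx=k,fy=k,interpolation=cv2.INTER_CUBIC))
E
python3 - <<'E'
from h import *
d=r.snapshot("scene");t=r.snapshot("top")
for q in["weight_l","weight_m","weight_s","weight_l_hook","rack","stand","spindle"]:
  for c in("scene","top"):
    print(q,c,[(np.round(b["box"]).tolist(),round(b["score"],2)) for b in r.boxes_of(c,q)][:4])
crop(d,140,180,80,120,5,"s_rack");crop(t,320,170,70,110,5,"t_rack")
crop(d,240,80,130,190,3,"s_stand");crop(t,160,150,130,110,5,"t_stand")
E
```

```text
weight_l scene [([194.0, 195.0, 11.0, 27.0], 0.7), ([154.0, 196.0, 15.0, 14.0], 0.66), ([166.0, 208.0, 19.0, 25.0], 0.6), ([169.0, 230.0, 17.0, 22.0], 0.54)]
weight_l top [([364.0, 270.0, 12.0, 10.0], 0.7), ([327.0, 250.0, 13.0, 9.0], 0.64), ([352.0, 238.0, 14.0, 14.0], 0.5), ([358.0, 189.0, 11.0, 8.0], 0.5)]
weight_m scene [([194.0, 195.0, 11.0, 27.0], 0.7), ([154.0, 196.0, 15.0, 14.0], 0.66), ([166.0, 208.0, 19.0, 25.0], 0.6), ([169.0, 230.0, 17.0, 22.0], 0.54)]
weight_m top [([364.0, 270.0, 12.0, 10.0], 0.7), ([327.0, 250.0, 13.0, 9.0], 0.64), ([352.0, 238.0, 14.0, 14.0], 0.5), ([358.0, 189.0, 11.0, 8.0], 0.5)]
weight_s scene [([194.0, 195.0, 11.0, 27.0], 0.7), ([154.0, 196.0, 15.0, 14.0], 0.66), ([166.0, 208.0, 19.0, 25.0], 0.6), ([169.0, 230.0, 17.0, 22.0], 0.54)]
weight_s top [([364.0, 270.0, 12.0, 10.0], 0.7), ([327.0, 250.0, 13.0, 9.0], 0.64), ([352.0, 238.0, 14.0, 14.0], 0.5), ([358.0, 189.0, 11.0, 8.0], 0.5)]
weight_l_hook scene [([169.0, 224.0, 17.0, 23.0], 0.62)]
weight_l_hook top [([355.0, 210.0, 14.0, 18.0], 0.73)]
rack scene [([166.0, 212.0, 28.0, 74.0], 0.81)]
rack top [([340.0, 181.0, 30.0, 77.0], 0.96), ([352.0, 216.0, 14.0, 9.0], 0.35), ([315.0, 128.0, 19.0, 27.0], 0.17)]
stand scene [([262.0, 59.0, 90.0, 209.0], 0.8), ([169.0, 227.0, 17.0, 23.0], 0.68)]
stand top [([178.0, 168.0, 103.0, 81.0], 0.8)]
spindle scene [([287.0, 164.0, 9.0, 14.0], 0.57)]
spindle top [([422.0, 174.0, 6.0, 58.0], 0.74)]
```

View pics/s_rack.png

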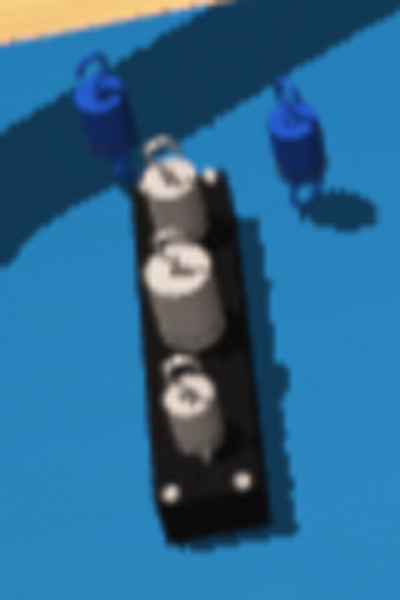

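View pics/t_rack.png

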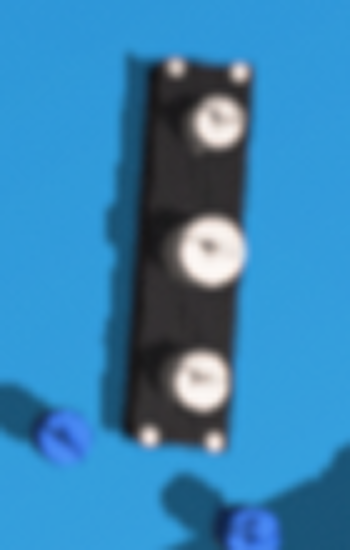

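View pics/s_stand.png

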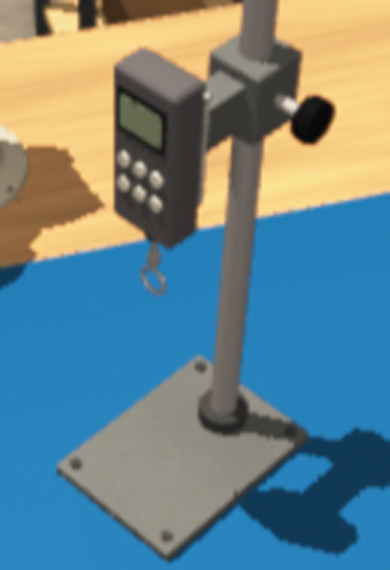

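View pics/t_stand.png

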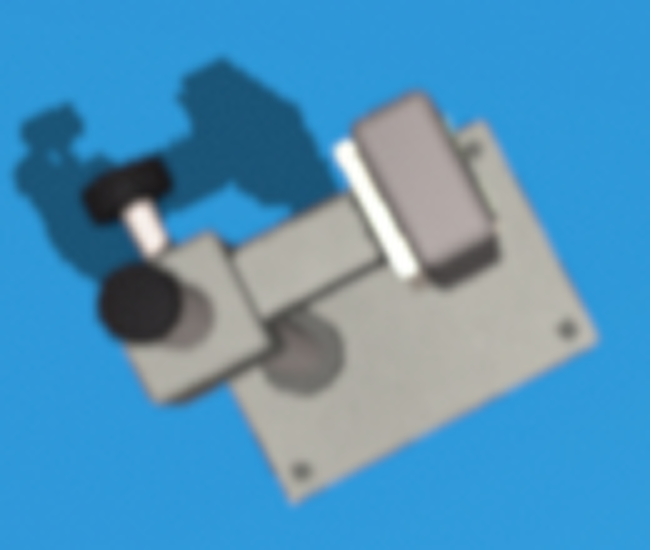

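```bash
python3 - <<'E'
from h import *
d=r.snapshot("scene");t=r.snapshot("top")
np.savez("snap0.npz",d=d["color"],t=t["color"])
def blobs(im,x,y,w,h,th,name):
    g=im[y:y+h,x:x+w].astype(np.float32)
    g=cv2.resize(g,None,fx=8,fy=8,interpolation=cv2.INTER_CUBIC)
    m=(g.min(2)>th).astype(np.uint8)
    n,l,s,c=cv2.connectedComponentsWithStats(m)
    for i in range(1,n):
        if s[i,4]>600: print(name,np.round((c[i]+.5)/8-.5+[x,y],2),"wh",s[i,2:4]/8,"area",s[i,4]/64)
blobs(t["color"],335,175,40,90,150,"top")
blobs(d["color"],160,205,45,85,150,"scene")
for c,D in(("scene",d),("top",t)):
  s=r.silhouettes(c,"stand")[0]["pixels"].astype(np.uint8)
  cv2.imwrite(f"pics/sil_{c}.png",s*255)
crop(t,205,165,80,90,8,"t_base");crop(d,255,190,100,80,7,"s_base");crop(d,278,150,30,35,16,"s_eye")
E
```

```text
top [363.32 194.13] wh [9.25 9.5 ] area 67.375
top [362.1  219.79] wh [13.125 13.375] area 135.0625
top [359.97 245.81] wh [10.625 11.375] area 94.609375
scene [173.27 215.37] wh [10.5    8.125] area 50.53125
scene [175.03 233.64] wh [12.375 10.25 ] area 84.8125
scene [177.19 258.89] wh [9.25  7.875] area 42.546875
```

View pics/t_base.png

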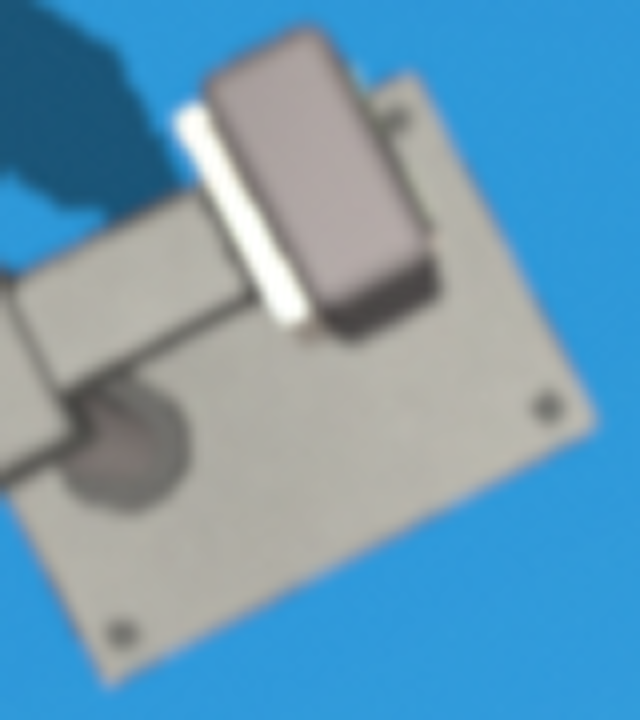

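View pics/s_base.png

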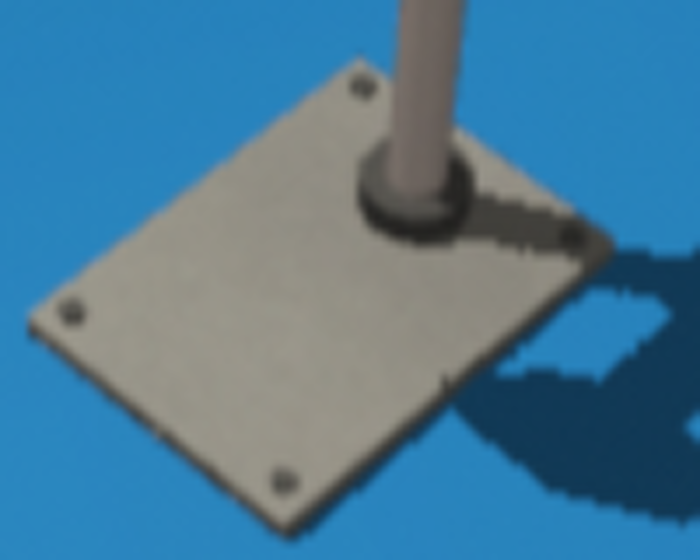

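View pics/s_eye.png

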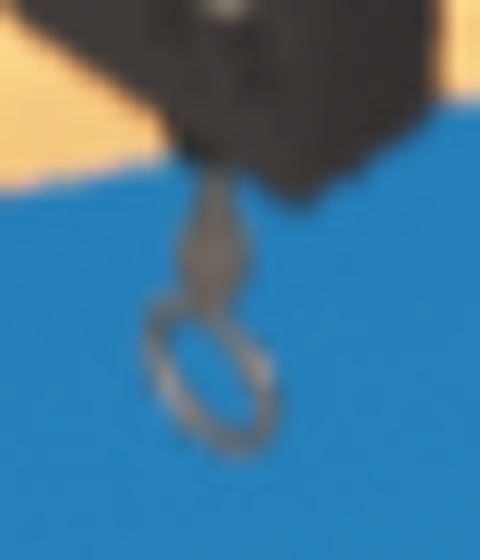

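```bash
cat > fit.py <<'E'
from h import *
from scipy.optimize import least_squares
d=r.snapshot("scene");t=r.snapshot("top")
def u(p,k,o): return (np.array(p)+.5)/k-.5+np.array(o)
T=[((598,424),(-.055,-.08)),((415,70),(-.055,.08)),((108,690),(.165,-.08))]
S=[((28,318),(-.055,-.08)),((285,527),(-.055,.08)),((614,240),(.165,.08)),((360,58),(.165,-.08))]
obs=[(t,u(p,8,(205,165)),q) for p,q in T]+[(d,u(p,7,(255,190)),q) for p,q in S]
def w(P,q,z): c,s=np.cos(P[2]),np.sin(P[2]); return [P[0]+c*q[0]-s*q[1],P[1]+s*q[0]+c*q[1],z]
def res(P): return np.concatenate([proj(c,w(P,q,.015))-p for c,p,q in obs])
for sgn in(1,-1):
  s=least_squares(res,[.5,.05,2.0],x_scale=[.01,.01,.1]); 
P=s.x;print("stand",P,np.degrees(P[2]));print(np.round(res(P).reshape(-1,2),2))
for sub,nm in((obs[:3],"top"),(obs[3:],"scene")):
  f=lambda P:np.concatenate([proj(c,w(P,q,.015))-p for c,p,q in sub]);print(nm,least_squares(f,P,x_scale=[.01,.01,.1]).x)
for z in(.26,.264,.27,.275,.28,.285,.29,.295,.3): print(z,np.round((proj(d,[P[0],P[1],z])-[278,150]+.5)*16-.5,1))
# weights
for n,a,b in(("far",(363.32,194.13),(177.19,258.89)),("mid",(362.1,219.79),(175.03,233.64)),("near",(359.97,245.81),(173.27,215.37))):
  X,e=tri(t,a,d,b);print(n,X,e, "px/m top",433.2/(t["R"]@X+t["t"])[2])
np.save("stand.npy",P)
E
python3 fit.py
```

```text
stand [0.53680447 0.09936272 2.39161207] 137.02927765390666
[[-30.81 -38.72]
 [ 28.07  40.77]
 [-18.81 -22.44]
 [ 42.54  22.64]
 [-40.98 -26.73]
 [-56.26 -32.  ]
 [ 23.84  10.35]]
top [0.5379829  0.08026777 3.07497848]
scene [0.51307447 0.09801433 1.48955295]
0.26 [144.2 481.6]
0.264 [144.5 465. ]
0.27 [145.  439.9]
0.275 [145.5 418.8]
0.28 [145.9 397.6]
0.285 [146.4 376.3]
0.29 [146.8 354.8]
0.295 [147.3 333.3]
0.3 [147.7 311.5]
far [ 0.58569485 -0.23178965  0.08292705] 0.0011366361530568618 px/m top 330.46884751415485
mid [ 0.50735787 -0.22517469  0.09882934] 0.0006905880768766093 px/m top 336.09107907687456
near [ 0.42996061 -0.22145515  0.09109975] 0.0010894425706380415 px/m top 335.6358603646563
```

```bash
sed -i 's/^obs=/T=[(p,(q[0],-q[1])) for p,q in T];S=[(p,(q[0],-q[1])) for p,q in S]\nobs=/' fit.py; python3 fit.py
```

```text
stand [0.55432266 0.10501096 2.08406982] 119.40840472664694
[[ 0.54 -0.16]
 [-0.19 -0.33]
 [-0.16 -0.54]
 [-0.59 -0.56]
 [ 0.07 -0.16]
 [ 0.64 -0.23]
 [-0.26 -0.48]]
top [0.55324027 0.10522815 2.0855992 ]
scene [0.55561776 0.10473923 2.08506397]
0.26 [206.1 546.7]
0.264 [206.6 530.1]
0.27 [207.3 505. ]
0.275 [208. 484.]
0.28 [208.6 462.8]
0.285 [209.2 441.5]
0.29 [209.9 420.1]
0.295 [210.5 398.5]
0.3 [211.2 376.9]
far [ 0.58569485 -0.23178965  0.08292705] 0.0011366361530568618 px/m top 330.46884751415485
mid [ 0.50735787 -0.22517469  0.09882934] 0.0006905880768766093 px/m top 336.09107907687456
near [ 0.42996061 -0.22145515  0.09109975] 0.0010894425706380415 px/m top 335.6358603646563
```

```bash
cat > ring.py <<'E'
from h import *
d=r.snapshot("scene")
P=np.load("stand.npy");ys=np.array([-np.sin(P[2]),np.cos(P[2]),0])
ys=np.array([np.cos(P[2]+np.pi/2),np.sin(P[2]+np.pi/2),0])
x0,y0,k=278,150,16
im=d["color"][y0:y0+35,x0:x0+30,::-1];im=cv2.resize(im,None,fx=k,fy=k,interpolation=cv2.INTER_CUBIC)
col=d["color"].astype(np.float32)
score=(np.abs(col-np.array([35,130,190])).sum(2))
from scipy.ndimage import map_coordinates
from scipy.optimize import minimize
def pts(du,dv,zc,R=.013,n=60):
    a=np.linspace(0,2*np.pi,n,endpoint=False)
    return np.array([proj(d,np.array([P[0],P[1],zc])+R*(np.cos(x)*ys+np.sin(x)*np.array([0,0,1])))+[du,dv] for x in a])
best=[]
for zc in np.arange(.28,.315,.0005):
  for du in np.arange(-1.5,1.6,.25):
    q=pts(du,0,zc);best.append((map_coordinates(score,[q[:,1],q[:,0]],order=1).clip(0,200).mean(),zc,du))
best.sort(reverse=True);print(best[:6])
q=pts(best[0][2],0,best[0][1])
for p in q: cv2.circle(im,tuple(np.int32((p-[x0,y0]+.5)*k-.5)),1,(0,255,255),-1)
cv2.imwrite("pics/ring2.png",im)
E
python3 ring.py
```

```text
[(np.float64(140.82324034927709), np.float64(0.30100000000000005), np.float64(-0.25)), (np.float64(140.4931836812989), np.float64(0.30150000000000005), np.float64(-0.25)), (np.float64(140.0258638735555), np.float64(0.30100000000000005), np.float64(0.0)), (np.float64(139.7932208826296), np.float64(0.30050000000000004), np.float64(-0.25)), (np.float64(139.5550598437061), np.float64(0.30050000000000004), np.float64(0.0)), (np.float64(139.2033386404709), np.float64(0.30150000000000005), np.float64(0.0))]
```

View pics/ring2.png

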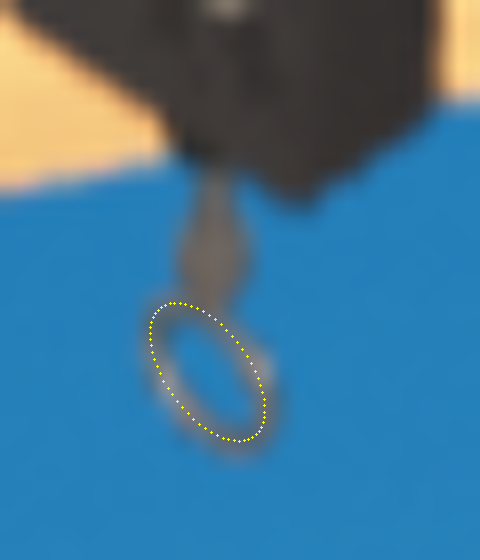

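```bash
python3 - <<'E'
import numpy as np
from plant import r
q=r.get_state()["q"]
def T(al,a,d,th):
    ca,sa,c,s=np.cos(al),np.sin(al),np.cos(th),np.sin(th)
    return np.array([[c,-s,0,a],[s*ca,c*ca,-sa,-d*sa],[s*sa,c*sa,ca,d*ca],[0,0,0,1]])
h=np.pi/2
M=np.eye(4)
for i,(al,a,d) in enumerate([(0,0,.267),(-h,0,0),(h,0,.293),(h,.0525,0),(h,.0775,.3425),(h,0,0),(-h,.076,.097)]):
    M=M@T(al,a,d,q[i]); 
print(M, np.hypot(*M[:2,3]), "want r",np.hypot(.261,.5946),.2447)
E
```

```text
[[ 0.40910531  0.9122597  -0.02037387  0.27891986]
 [ 0.91162053 -0.40958776 -0.03443663  0.5188609 ]
 [-0.03976004 -0.00448503 -0.99919919  0.31256341]
 [ 0.          0.          0.          1.        ]] 0.5890780313666358 want r 0.6493613477871931 0.2447
```

```bash
python3 - <<'E'
from h import *
t=r.snapshot("top");d=r.snapshot("scene")
for n,p in(("box near-left",(428,221)),("box far-left",(423,137)),("nearright",(529,208)),("sd near",(425,229)),("sd far",(424,172)),("blueA",(370,277)),("blueB",(333,257))):
  print(n,[np.round(onz(t,p,z)[:2],3) for z in(0,.06,.1)])
print(tri(t,(370,275),d,(199,201)),tri(t,(333,256),d,(159,197)))
crop(d,0,240,130,160,5,"s_box");crop(t,400,110,150,130,5,"t_box")
E
```

```text
box near-left [array([ 0.513, -0.459]), array([ 0.51 , -0.436]), array([ 0.509, -0.422])]
box far-left [array([ 0.786, -0.443]), array([ 0.772, -0.421]), array([ 0.762, -0.407])]
nearright [array([ 0.563, -0.787]), array([ 0.559, -0.751]), array([ 0.556, -0.726])]
sd near [array([ 0.487, -0.449]), array([ 0.486, -0.427]), array([ 0.485, -0.413])]
sd far [array([ 0.671, -0.446]), array([ 0.662, -0.424]), array([ 0.656, -0.41 ])]
blueA [array([ 0.331, -0.273]), array([ 0.336, -0.259]), array([ 0.34, -0.25])]
blueB [array([ 0.391, -0.155]), array([ 0.394, -0.146]), array([ 0.395, -0.14 ])]
(array([ 0.36302508, -0.19282072,  0.09154789]), np.float64(0.11928985172086332)) (array([ 0.39549246, -0.19334805,  0.13262559]), np.float64(0.11650810070166812))
```

View pics/s_box.png

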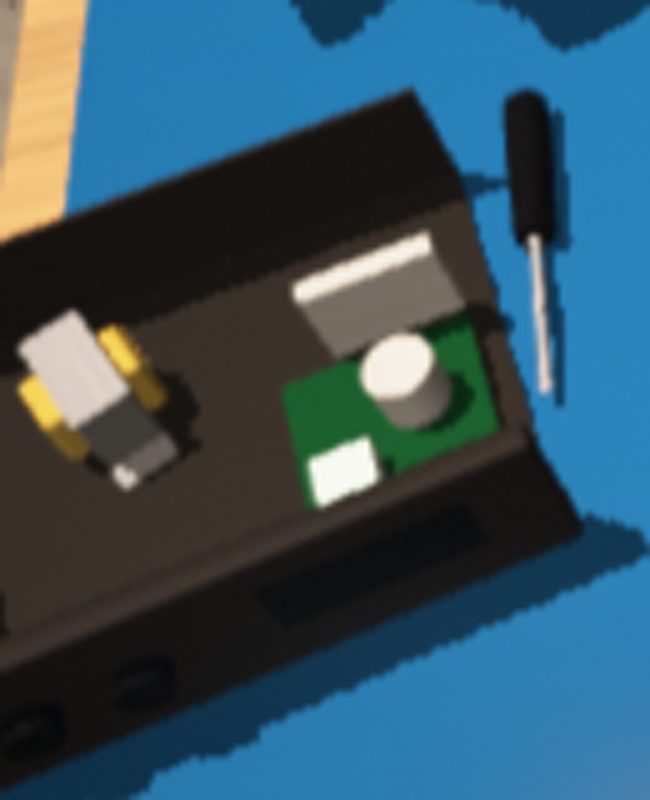

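View pics/t_box.png

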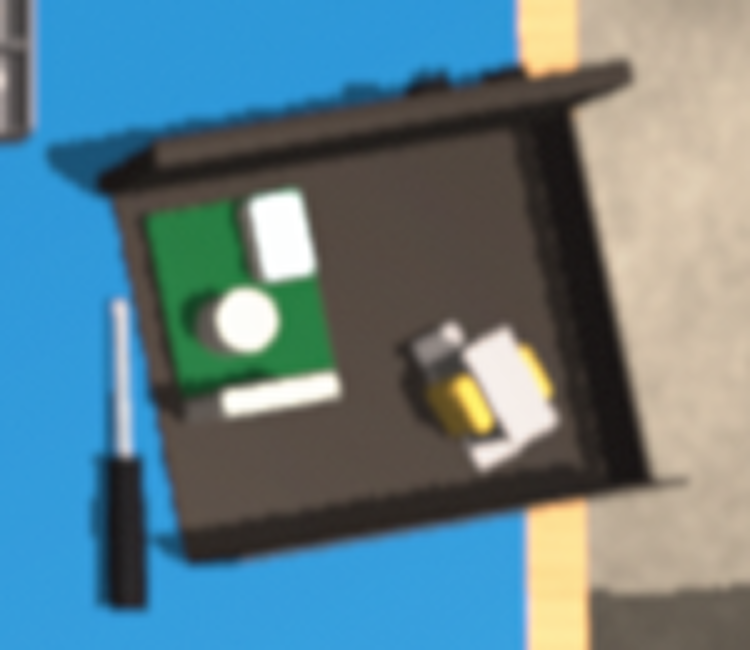

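```bash
python3 -m creep '[[[0,0,0,0.17,-0.092,-0.038,1],[0,0,0,0.17,-0.092,-0.038,1],[0,0,0,0.17,-0.092,-0.038,1],[0,0,0,0.17,-0.092,-0.038,1],[0,0,0,0.17,-0.092,-0.038,1],[0,0,0,0.17,-0.092,-0.038,1],[0,0,0,0.17,-0.092,-0.038,1],[0,0,0,0.17,-0.092,-0.038,1]]]'
cat > plan.py <<'E'
import numpy as np,sys
from scipy.spatial.transform import Rotation as Ro
from plant import r
def Rt(psi,p):  # degrees: tool z yaw psi, pitched down p, tool x up
    psi,p=np.radians([psi,p]);z=np.array([np.cos(psi)*np.cos(p),np.sin(psi)*np.cos(p),-np.sin(p)])
    y=np.array([np.sin(psi),-np.cos(psi),0]);return np.c_[np.cross(y,z),y,z]
def cur():
    s=r.get_state();return np.array(s["eef_pos"]),Ro.from_euler("xyz",s["tcp_rot"]).as_matrix(),s
def show():
    p,R,s=cur();z=R[:,2];print("t",round(s["clock"],2),"p",np.round(p,4),"yaw",round(np.degrees(np.arctan2(z[1],z[0])),2),"pitchdn",round(np.degrees(-np.arcsin(z[2])),2),"roll",round(np.degrees(np.arcsin(R[2,1])),2),"F",np.round(s["force"],2),"w",round(s["width"],4),"q",np.round(s["q"],2))
def turn(psi,pd):
    p,R,s=cur();v=Ro.from_matrix(R.T@Rt(psi,pd)).as_rotvec();print("turn total units",np.round(v/(np.pi/4),4),"min rows",np.linalg.norm(v)/np.radians(7.16))
def shift(X):
    p,R,s=cur();v=R.T@(np.array(X)-p)/.2;print("shift total units",np.round(v,4),"min rows",np.linalg.norm(v)/.2085)
E
python3 -c "
from plan import *
show();turn(80,25)"
```

```text
clock: 2.12
eef_pos: [0.4521, -0.3494, 0.3072]
tcp_rot: [3.141, -0.0, 0.414]
force: [0.8, -0.7, 0.4]
width: 0.0918
t 2.12 p [ 0.4521 -0.3494  0.3072] yaw -64.48 pitchdn 89.96 roll 0.04 F [ 0.81 -0.66  0.39] w 0.0918 q [ 1.06  0.32 -0.56  1.68  0.18  1.19 -0.7 ]
turn total units [ 0.7077  1.3218 -1.1093] min rows 11.721835405706175
```

```bash
python3 -m creep '[[[0.059,0.11,-0.0924,0,0,0,1],[0.059,0.11,-0.0924,0,0,0,1],[0.059,0.11,-0.0924,0,0,0,1],[0.059,0.11,-0.0924,0,0,0,1],[0.059,0.11,-0.0924,0,0,0,1],[0.059,0.11,-0.0924,0,0,0,1],[0.059,0.11,-0.0924,0,0,0,1],[0.059,0.11,-0.0924,0,0,0,1]]]'
python3 -c "
from plan import *
show();turn(80,25);shift([.48,-.375,.2])"
```

```text
clock: 2.78
eef_pos: [0.4506, -0.3524, 0.3071]
tcp_rot: [-2.966, -0.76, 0.957]
force: [0.5, 0.5, -0.0]
width: 0.0919
t 2.78 p [ 0.4506 -0.3524  0.3071] yaw 69.32 pitchdn 45.56 roll -7.29 F [ 0.55  0.53 -0.01] w 0.0919 q [ 1.46  0.68 -0.76  1.48 -0.26  1.46  0.28]
turn total units [ 0.2361  0.4372 -0.3668] min rows 3.8814756002167563
shift total units [-0.3742  0.2494  0.3445] min rows 2.7170440645815144
```

```bash
python3 -m creep '[[[0.059,0.1093,-0.0917,0,0,0,0.3],[0.059,0.1093,-0.0917,0,0,0,0.3],[0.059,0.1093,-0.0917,0,0,0,0.3],[0.059,0.1093,-0.0917,0,0,0,0.3],[0,0,0,0,0,0,0.3],[0,0,0,0,0,0,0.3],[0,0,0,0,0,0,0.3],[0,0,0,0,0,0,0.3]]]'
python3 - <<'E'
from plan import *
show();turn(80,25);shift([.485,-.36,.16])
from h import *
d=r.snapshot("scene");t=r.snapshot("top")
crop(d,100,130,130,130,5,"s1");crop(t,330,170,130,130,5,"t1")
p,R,s=cur()
for c in(d,t): print(proj(c,p),proj(c,p+.019*R[:,2]))
E
```

```text
clock: 3.45
eef_pos: [0.4517, -0.3506, 0.3086]
tcp_rot: [-3.137, -1.128, 1.391]
force: [-0.5, 0.0, 0.8]
width: 0.0599
t 3.45 p [ 0.4517 -0.3506  0.3086] yaw 79.98 pitchdn 25.39 roll -0.12 F [-0.5   0.01  0.84] w 0.0599 q [ 1.45  0.96 -0.84  1.28 -0.29  1.74  0.51]
turn total units [ 0.0005  0.0087 -0.0031] min rows 0.05813716489421161
shift total units [-0.6784  0.1736  0.3032] min rows 3.6597709523155597
[109.77992192 177.54874334] [117.38972482 179.2966794 ]
[430.65031038 240.63165129] [422.72365447 239.22572714]
```

View pics/s1.png

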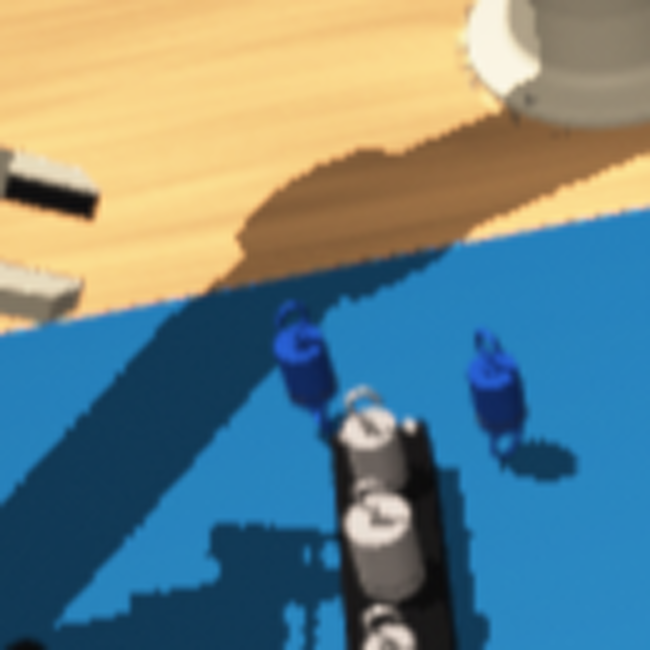

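View pics/t1.png

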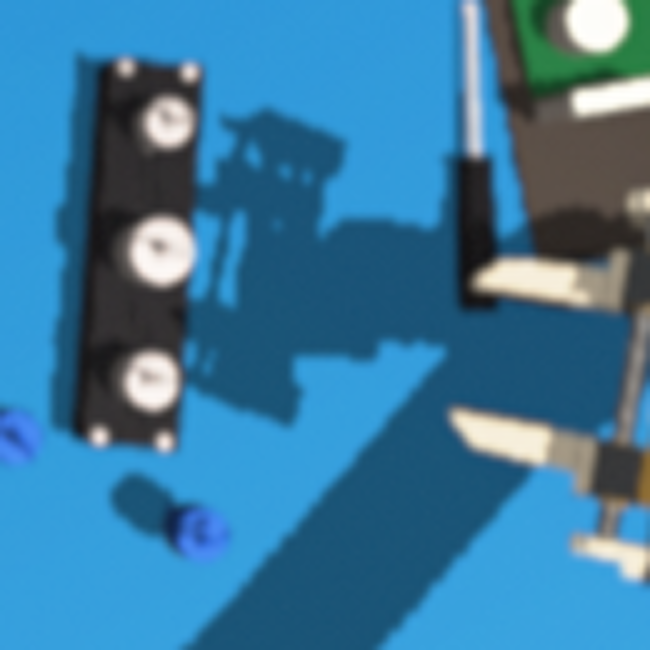

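```bash
python3 - <<'E'
from plan import *
from h import *
d=r.snapshot("scene");t=r.snapshot("top")
for n,a,b,z in(("L",(362.1,219.79),(175.03,233.64),.101),("M",(359.97,245.81),(173.27,215.37),.093)):
  print(n,onz(t,a,z),onz(d,b,z),proj(d,onz(t,a,z)))
L=np.array([.5075,-.2255,.077]);R=Rt(80,25)
print(L-.13*R[:,2]);shift(L-.13*R[:,2])
E
```

```text
L [ 0.50732768 -0.2243552   0.101     ] [ 0.50902738 -0.22538086  0.101     ] [175.30889261 233.11520135]
M [ 0.43009435 -0.22050198  0.093     ] [ 0.4314578  -0.22187864  0.093     ] [173.67057579 214.9409711 ]
[ 0.48704077 -0.34153006  0.13194037]
shift total units [-0.7628  0.1698  0.4476] min rows 4.319134494505732
```

```bash
python3 -m creep '[[[0,0,0,-0.127,0.0283,0.0746,0.35],[0,0,0,-0.127,0.0283,0.0746,0.35],[0,0,0,-0.127,0.0283,0.0746,0.35],[0,0,0,-0.127,0.0283,0.0746,0.35],[0,0,0,-0.127,0.0283,0.0746,0.35],[0,0,0,-0.127,0.0283,0.0746,0.35],[0,0,0,0,0,0,0.35],[0,0,0,0,0,0,0.35]]]'
python3 - <<'E'
from plan import *
show();turn(80,25);shift([.508,-.225,.077])
E
```

```text
clock: 4.32
eef_pos: [0.4866, -0.3399, 0.1302]
tcp_rot: [-3.129, -1.134, 1.385]
force: [0.1, -0.2, -0.2]
width: 0.0619
t 4.32 p [ 0.4866 -0.3399  0.1302] yaw 80.13 pitchdn 25.04 roll -0.3 F [ 0.08 -0.2  -0.15] w 0.0619 q [ 1.36  1.19 -0.76  1.27 -0.19  1.57  0.62]
turn total units [-0.0026  0.0009 -0.0062] min rows 0.04279578186234603
shift total units [0.0067 0.007  0.6421] min rows 3.0801817497932364
```

```bash
python3 -m creep '[[[0,0,0,0.001,0.001,0.12,0.35],[0,0,0,0.001,0.001,0.12,0.35],[0,0,0,0.001,0.001,0.11,0.35],[0,0,0,0.001,0.001,0.11,0.35],[0,0,0,0.001,0.001,0.09,0.35],[0,0,0,0.001,0.001,0.09,0.35],[0,0,0,0,0,0,0.35],[0,0,0,0,0,0,0.35]]]'
python3 - <<'E'
from plan import *
show();shift([.508,-.225,.077])
from h import *
d=r.snapshot("scene");t=r.snapshot("top")
crop(d,130,180,100,120,5,"s2");crop(t,310,170,110,110,6,"t2")
E
```

```text
clock: 4.98
eef_pos: [0.5087, -0.2269, 0.0794]
tcp_rot: [-3.138, -1.131, 1.393]
force: [0.5, -1.1, 0.3]
width: 0.0619
t 4.98 p [ 0.5087 -0.2269  0.0794] yaw 80.02 pitchdn 25.21 roll -0.08 F [ 0.5  -1.14  0.27] w 0.0619 q [ 1.32  1.2  -0.78  1.49 -0.21  1.31  0.64]
shift total units [-0.0072 -0.0053  0.0132] min rows 0.07674474880454812
```

View pics/s2.png

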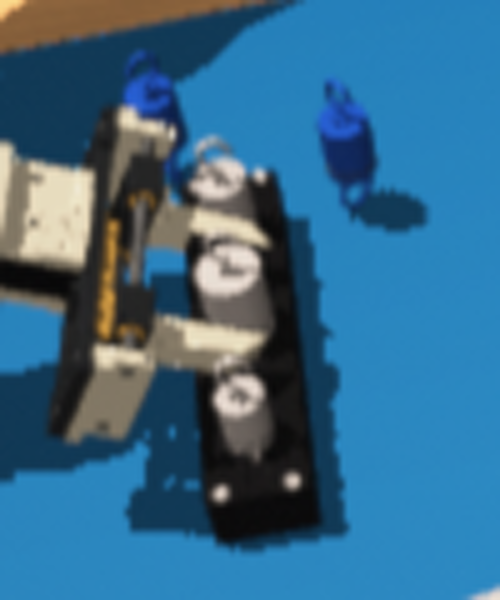

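View pics/t2.png

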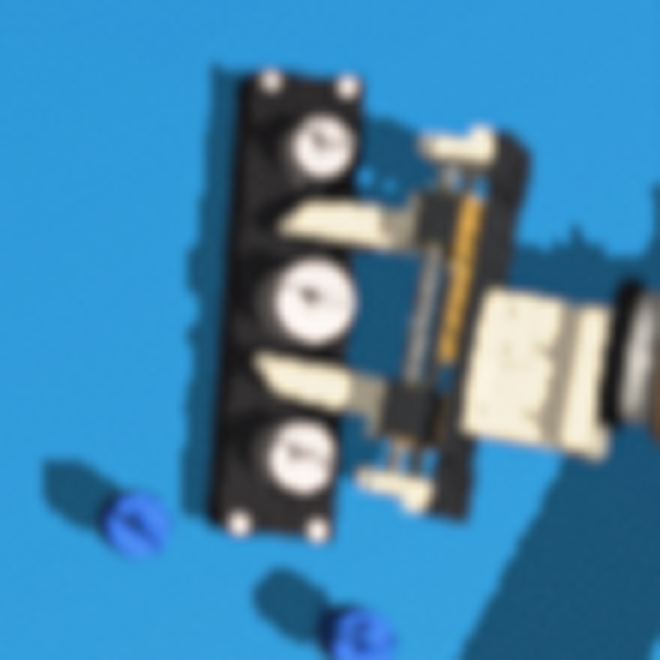

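```bash
python3 -m creep '[[[0,0,0,0,0,0.01,-1],[0,0,0,0,0,0,-1],[0,0,0,0,0,0,-1],[0,0,0,0,0,0,-1],[0,0,0,0,0,0,-1],[0,0,0,0,0,0,-1],[0,0,0,0,0,0,-1],[0,0,0,0,0,0,-1]]]'
python3 - <<'E'
from plan import *
show();p,R,s=cur();shift(p+[0,0,.08])
E
```

```text
clock: 5.75
eef_pos: [0.5084, -0.2249, 0.0763]
tcp_rot: [-3.133, -1.132, 1.388]
force: [-2.5, -1.6, 2.3]
width: 0.0372
t 5.75 p [ 0.5084 -0.2249  0.0763] yaw 80.02 pitchdn 25.15 roll -0.2 F [-2.47 -1.61  2.26] w 0.0372 q [ 1.32  1.2  -0.78  1.49 -0.21  1.31  0.64]
shift total units [ 0.3621 -0.0014 -0.17  ] min rows 1.9184652278177456
```

```bash
python3 -m creep '[[[0,0,0,0.045,0,-0.0212,-1],[0,0,0,0.045,0,-0.0212,-1],[0,0,0,0.045,0,-0.0212,-1],[0,0,0,0.045,0,-0.0212,-1],[0,0,0,0.045,0,-0.0212,-1],[0,0,0,0.045,0,-0.0212,-1],[0,0,0,0.045,0,-0.0212,-1],[0,0,0,0.045,0,-0.0212,-1]]]'
python3 - <<'E'
from plan import *
show()
from h import *
d=r.snapshot("scene");t=r.snapshot("top")
crop(d,130,150,110,120,5,"s3");crop(t,310,170,110,110,6,"t3")
turn(113,25)
E
```

```text
clock: 6.42
eef_pos: [0.5088, -0.2247, 0.157]
tcp_rot: [-3.134, -1.132, 1.388]
force: [0.6, -0.3, -4.7]
width: 0.0372
t 6.42 p [ 0.5088 -0.2247  0.157 ] yaw 80.04 pitchdn 25.16 roll -0.19 F [ 0.61 -0.28 -4.65] w 0.0372 q [ 1.34  1.09 -0.83  1.52 -0.25  1.36  0.58]
turn total units [ 0.6648  0.004  -0.3126] min rows 4.617057304604924
```

View pics/s3.png

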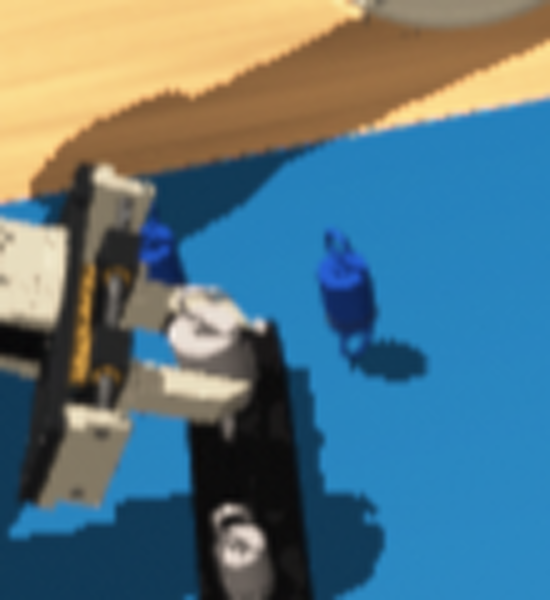

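View pics/t3.png

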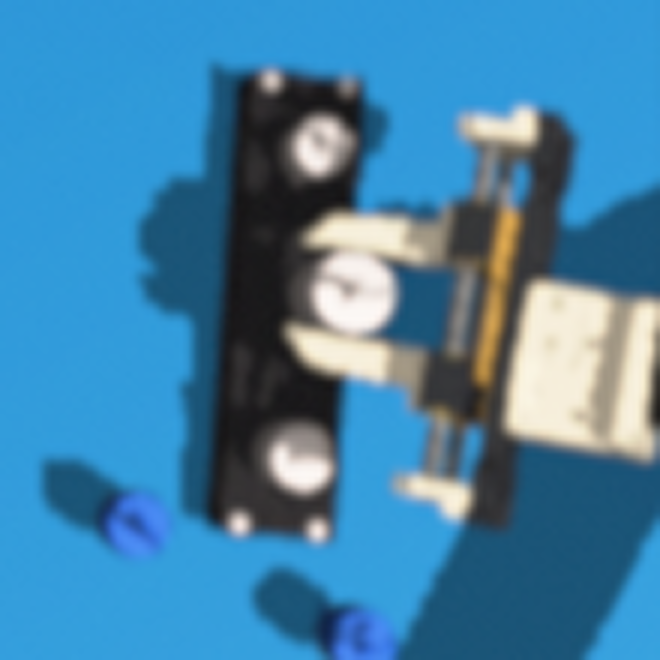

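```bash
python3 -m creep '[[[0.083,0,-0.039,0.05,0,-0.024,-1],[0.083,0,-0.039,0.05,0,-0.024,-1],[0.083,0,-0.039,0.05,0,-0.024,-1],[0.083,0,-0.039,0.05,0,-0.024,-1],[0.083,0,-0.039,0.05,0,-0.024,-1],[0.083,0,-0.039,0.05,0,-0.024,-1],[0.083,0,-0.039,0.05,0,-0.024,-1],[0.083,0,-0.039,0.05,0,-0.024,-1]]]'
python3 - <<'E'
from plan import *
show();turn(113,25);shift([.5835,.0527,.25])
E
```

```text
clock: 7.18
eef_pos: [0.509, -0.2257, 0.2445]
tcp_rot: [-3.134, -1.134, 1.968]
force: [-0.2, 0.6, -4.6]
width: 0.0373
t 7.18 p [ 0.509  -0.2257  0.2445] yaw 113.21 pitchdn 25.0 roll -0.18 F [-0.15  0.55 -4.57] w 0.0373 q [ 1.07  1.13 -0.87  1.15 -0.07  1.93  0.63]
turn total units [-0.0043  0.     -0.0025] min rows 0.031331889374086284
shift total units [0.5067 0.889  1.0147] min rows 6.911715212371653
```

```bash
python3 -m creep '[[[0,0,0,0.0633,0.111,0.1268,-1],[0,0,0,0.0633,0.111,0.1268,-1],[0,0,0,0.0633,0.111,0.1268,-1],[0,0,0,0.0633,0.111,0.1268,-1],[0,0,0,0.0633,0.111,0.1268,-1],[0,0,0,0.0633,0.111,0.1268,-1],[0,0,0,0.0633,0.111,0.1268,-1],[0,0,0,0,0,0,-1]]]'
python3 - <<'E'
from plan import *
show();turn(113,25);shift([.5835,.0527,.25])
from h import *
d=r.snapshot("scene");t=r.snapshot("top")
crop(d,240,110,90,110,6,"s4");crop(t,200,150,110,110,6,"t4")
E
```

```text
clock: 7.85
eef_pos: [0.5736, 0.0274, 0.2516]
tcp_rot: [3.14, -1.139, 1.984]
force: [-0.3, 2.3, -2.7]
width: 0.0372
t 7.85 p [0.5736 0.0274 0.2516] yaw 113.58 pitchdn 24.73 roll 0.03 F [-0.31  2.25 -2.7 ] w 0.0372 q [ 0.85  1.06 -0.96  1.38 -0.2   1.57  0.45]
turn total units [-0.0118 -0.006   0.0061] min rows 0.09145082748219875
shift total units [0.0332 0.0961 0.0908] min rows 0.6536622125381939
```

View pics/s4.png

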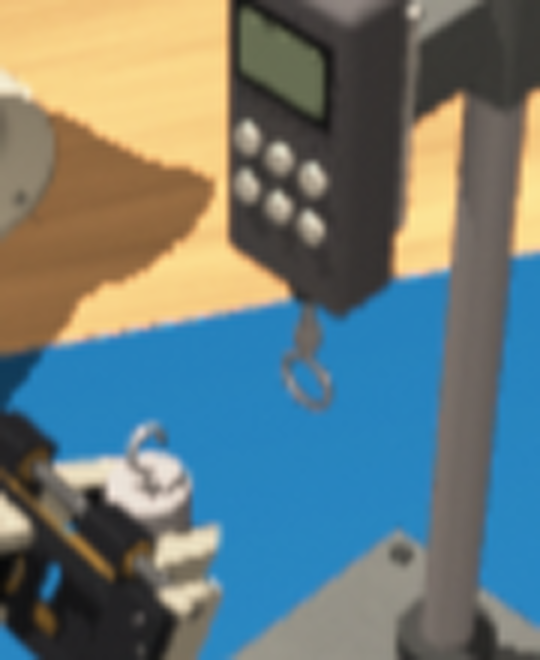

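View pics/t4.png

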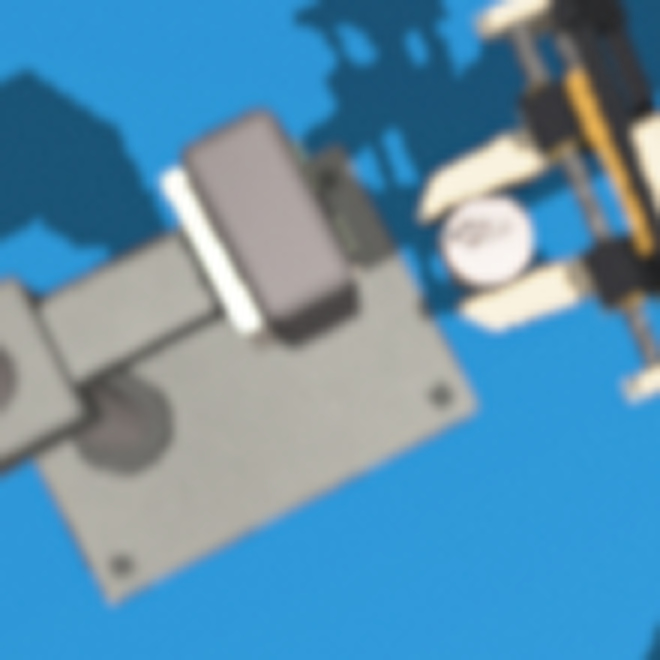

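```bash
cat > ov.py <<'E'
from h import *
from plan import *
a=np.linspace(np.pi,0,15)
HK=np.array([[0,0],[0,8],[-8,13],[-8,24]]+[[8.2*np.cos(x),24+8*np.sin(x)] for x in a]+[[9,19]])/1000
def hookpts(top,yaw):
    y=np.radians(yaw);return [np.array(top)+[x*np.cos(y),x*np.sin(y),z] for x,z in HK]
def ringpts(c,yaw,R=.013):
    y=np.radians(yaw);v=np.array([-np.sin(y),np.cos(y),0]);return [np.array(c)+R*(np.cos(t)*v+np.sin(t)*np.array([0,0,1])) for t in np.linspace(0,2*np.pi,40)]
def cyl(top,rad,h):
    return [[np.array(top)+[rad*np.cos(t),rad*np.sin(t),-z] for t in np.linspace(0,2*np.pi,40)] for z in(0,h)]
def draw(D,x,y,w,h,k,lines,name,off=(0,0)):
    im=cv2.resize(D["color"][y:y+h,x:x+w,::-1],None,fx=k,fy=k,interpolation=cv2.INTER_CUBIC);raw=im.copy()
    for L,c in lines:
        q=np.int32([(proj(D,X)+off-[x,y]+.5)*k-.5 for X in L]);cv2.polylines(im,[q],False,c,1,cv2.LINE_AA)
    cv2.imwrite(f"pics/{name}.png",np.hstack([raw,im]))
def cap(D,c,rad=9,th=150):
    x,y=np.int32(np.round(c))-rad
    g=cv2.resize(D["color"][y:y+2*rad+1,x:x+2*rad+1].astype(np.float32),None,fx=8,fy=8,interpolation=cv2.INTER_CUBIC)
    m=(g.min(2)>th).astype(np.uint8);n,l,s,cc=cv2.connectedComponentsWithStats(m);i=1+np.argmax(s[1:,4])
    return (cc[i]+.5)/8-.5+[x,y],s[i,2:4]/8
E
python3 - <<'E'
from ov import *
d=r.snapshot("scene");t=r.snapshot("top");p,R,s=cur();show()
top=p+[0,0,.101-.0763]
print(proj(t,top),cap(t,proj(t,top)),proj(d,top),cap(d,proj(d,top)))
Y=(0,255,255)
for yw in(100,120,140):
  draw(d,252,165,50,45,8,[(hookpts(top,yw),Y)]+[(c,(0,255,0)) for c in cyl(top,.019,.056)[:1]],f"h{yw}")
  
draw(t,265,175,30,30,13,[(hookpts(top,120),Y)]+[(c,(0,255,0)) for c in cyl(top,.019,.056)[:1]],"ht")
im=np.vstack([cv2.imread(f"pics/h{y}.png") for y in(100,120,140)]);cv2.imwrite("pics/hh.png",cv2.resize(im,None,fx=.55,fy=.55))
E
```

```text
t 8.05 p [0.5747 0.0167 0.2484] yaw 113.04 pitchdn 25.08 roll -0.23 F [-0.36 -1.24 -5.16] w 0.0375 q [ 0.86  1.06 -0.95  1.37 -0.2   1.57  0.46]
[283.63272758 188.89955189] (array([283.28980476, 189.26031857]), array([19., 19.])) [260.34104483 192.27343899] (array([260.18265568, 191.05263071]), array([18., 11.]))
```

View pics/hh.png

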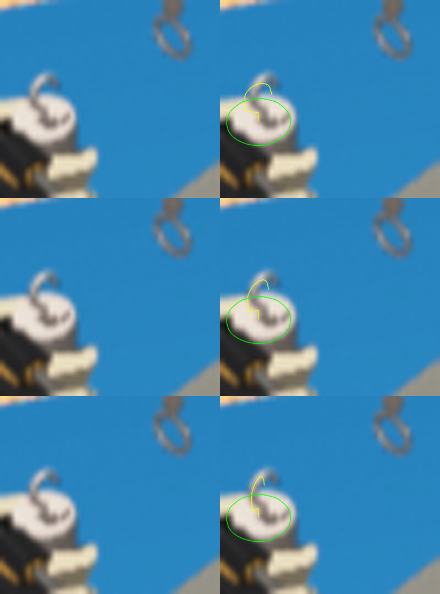

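View pics/ht.png

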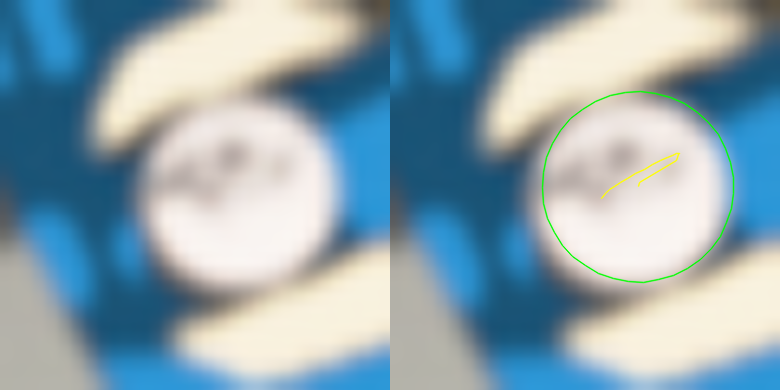

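```bash
python3 -m creep '[[[0,0,0,0,0,0,-1],[0,0,0,0,0,0,-1],[0,0,0,0,0,0,-1],[0,0,0,0,0,0,-1],[0,0,0,0,0,0,-1],[0,0,0,0,0,0,-1],[0,0,0,0,0,0,-1],[0,0,0,0,0,0,-1]]]'
cat > look.py <<'E'
from ov import *
import sys
yw=float(sys.argv[1]);n=sys.argv[2]
p,R,s=cur();show()
d=r.snapshot("scene");t=r.snapshot("top")
top=p+[0,0,.101-.0763]
a,b=proj(t,top),proj(d,top);ca,cb=cap(t,a),cap(d,b)
print("top pred",a,"cap",ca,"scene pred",b,"cap",cb)
X,e=tri(t,ca[0],d,cb[0]);print("tri cap",X,e,"tcp-based",top)
Y=(0,255,255)
draw(d,int(b[0])-20,int(b[1])-30,50,45,8,[(hookpts(top,yw),Y)]+[(c,(0,255,0)) for c in cyl(top,.019,.056)[:1]],n)
draw(t,int(a[0])-15,int(a[1])-15,30,30,13,[(hookpts(top,yw),Y)]+[(c,(0,255,0)) for c in cyl(top,.019,.056)[:1]],n+"t")
E
python3 look.py 110 h5
```

```text
clock: 8.72
eef_pos: [0.5749, 0.0177, 0.2494]
tcp_rot: [-3.135, -1.134, 1.966]
force: [-1.1, -0.6, -4.9]
width: 0.0372
t 8.72 p [0.5749 0.0177 0.2494] yaw 113.03 pitchdn 25.04 roll -0.15 F [-1.14 -0.55 -4.88] w 0.0372 q [ 0.86  1.06 -0.95  1.37 -0.2   1.57  0.46]
top pred [283.26225696 188.79363838] cap (array([283.05396641, 188.83207707]), array([19., 19.])) scene pred [260.71411166 191.98519933] cap (array([259.86968249, 191.70671496]), array([16.   , 10.625]))
tri cap [0.57438903 0.01698931 0.27487927] 0.002667523391177301 tcp-based [0.57489047 0.01772842 0.2740595 ]
```

View pics/h5.png

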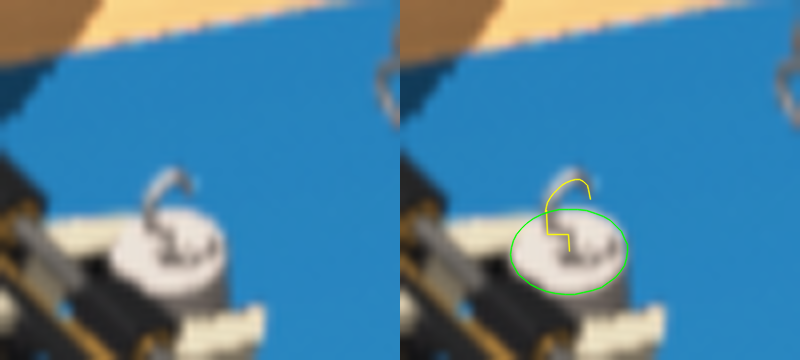

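View pics/h5t.png

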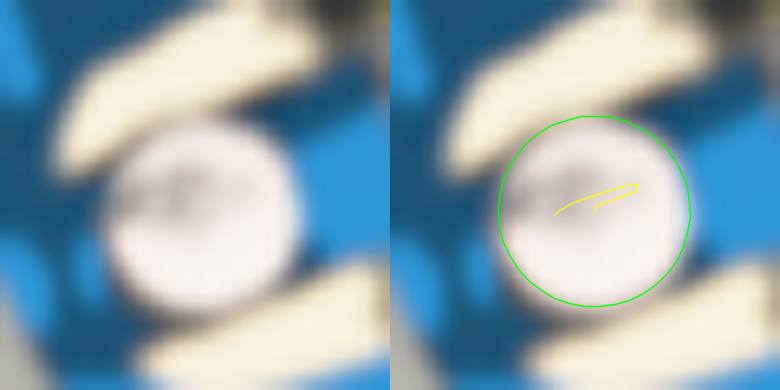

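```bash
python3 - <<'E'
from plan import *
turn(121,25)
p,R,s=cur();print(Rt(121,25).T@(np.array([.578,.0616,.2485])-p)/.2, R.T@(np.array([.578,.0616,.2485])-p)/.2)
E
```

```text
turn total units [ 0.1605  0.0007 -0.0785] min rows 1.1231699527562053
[0.07205821 0.12608864 0.16499746] [0.07912023 0.09968409 0.17921485]
```

```bash
python3 -m creep '[[[0.04,0,-0.0196,0,0,0,-1],[0.04,0,-0.0196,0,0,0,-1],[0.04,0,-0.0196,0,0,0,-1],[0.04,0,-0.0196,0.015,0.025,0.033,-1],[0,0,0,0.019,0.034,0.044,-1],[0,0,0,0.019,0.034,0.044,-1],[0,0,0,0.015,0.025,0.033,-1],[0,0,0,0.004,0.008,0.011,-1]]]'
python3 -m creep '[[[0,0,0,0,0,0,-1],[0,0,0,0,0,0,-1],[0,0,0,0,0,0,-1],[0,0,0,0,0,0,-1],[0,0,0,0,0,0,-1],[0,0,0,0,0,0,-1],[0,0,0,0,0,0,-1],[0,0,0,0,0,0,-1]]]'
python3 look.py 119 h6
python3 -c "
from plan import *
turn(121,25);shift([.578,.0616,.2485])"
```

```text
clock: 9.48
eef_pos: [0.5775, 0.0641, 0.249]
tcp_rot: [3.14, -1.135, 2.115]
force: [-0.4, 1.2, -4.6]
width: 0.0376
clock: 10.15
eef_pos: [0.5784, 0.0614, 0.2484]
tcp_rot: [3.142, -1.134, 2.111]
force: [0.2, -0.0, -4.5]
width: 0.0374
t 10.15 p [0.5784 0.0614 0.2484] yaw 120.96 pitchdn 25.03 roll 0.0 F [ 0.17 -0.   -4.48] w 0.0374 q [ 0.75  1.1  -0.96  1.31 -0.16  1.64  0.46]
top pred [266.35155939 187.03924073] cap (array([265.80132703, 186.99734362]), array([19., 19.])) scene pred [277.21383913 189.83939118] cap (array([276.12959804, 189.37537081]), array([16.75, 10.25]))
tri cap [0.57776731 0.06076147 0.27462706] 0.0041662184155042735 tcp-based [0.57835734 0.0613783  0.27312499]
turn total units [ 0.0006  0.0005 -0.0003] min rows 0.0052943078562241305
shift total units [ 0.0007 -0.0011  0.0011] min rows 0.007960172962749392
```

View pics/h6.png

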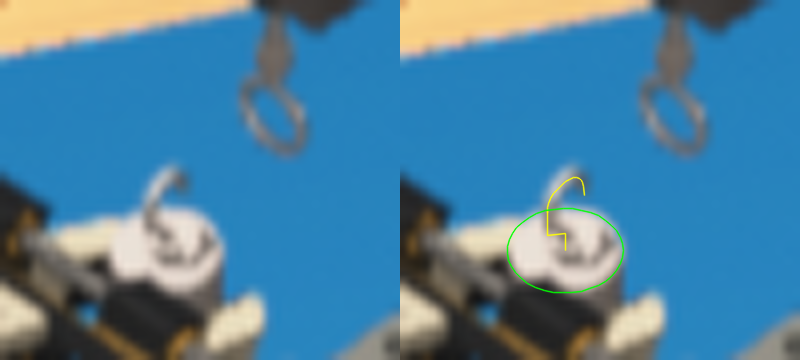

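View pics/h6t.png

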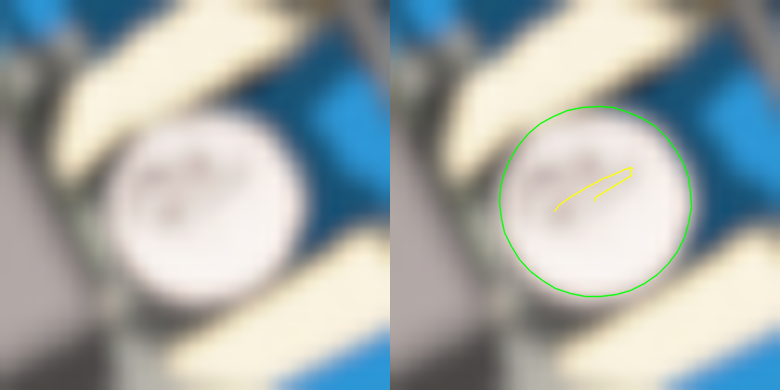

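```bash
python3 - <<'E'
from ov import *
d=r.snapshot("scene");p,R,s=cur();top=p+[0,0,.0247]
col=d["color"].astype(float);sc=np.abs(col-np.array([35,130,190])).sum(2)
u0,v0=proj(d,top+[0,0,.032]);print("pred bend centre",u0,v0)
ur,vr=proj(d,[.5535,.1052,.3004]);print("ring c",ur,vr)
np.set_printoptions(linewidth=150)
print(range(int(u0)-3,int(u0)+5));
for v in range(176,190): print(v,np.int32(sc[v,int(u0)-3:int(u0)+5]))
print("ring",range(int(ur)-5,int(ur)+6))
for v in range(int(vr)-9,int(vr)+8): print(v,np.int32(sc[v,int(ur)-5:int(ur)+6]))
# predicted ring vs. pts
q=np.array([proj(d,x) for x in ringpts([.5535,.1052,.3004],119.4)]);print(q.min(0),q.max(0))
h=np.array([proj(d,x) for x in hookpts(top,115)]);print(np.round(h,1).tolist())
E
```

```text
pred bend centre 277.2521925436353 181.2568194144679
ring c 290.7124232631939 172.74947229135108
range(274, 282)
176 [6 5 5 5 5 4 4 5]
177 [5 4 5 5 4 5 6 6]
178 [ 5  5  6  7 11  7  4  5]
179 [ 6  5 11 38 69 36 10  4]
180 [  4  12  63 156 148  96  49   8]
181 [  8  49 163 194 149 164  88  12]
182 [ 18 100 228 150  85 131  82  12]
183 [ 43 146 186  70  24  52  42   8]
184 [ 67 169 146  97  67  59  41  24]
185 [145 172 188 228 221 223 206 145]
186 [241 174 203 246 256 304 302 265]
187 [283 189 181 203 226 304 312 291]
188 [303 238 217 174 206 294 310 277]
189 [313 279 248 212 226 248 304 262]
ring range(285, 296)
163 [  5   5   5  17  71 172 191 155  56  22  42]
164 [  6   5   7  27 120 191 197 180 100  17   8]
165 [  7   5   8  37 155 195 196 186 121  20   6]
166 [  5   5   8  40 172 196 196 186 124  19   5]
167 [  5   7  13  42 150 195 196 176  91  14   5]
168 [  7  15  57 106 155 194 186 134  40   8   5]
169 [  7  28 116 155 151 170 172 103  20   6   5]
170 [  8  36 148 125  72  89 135 125  56  14   7]
171 [  7  40 151 100  20  23  70 126 121  58   9]
172 [  7  34 124 118  23   6  20  78 151 125  26]
173 [  6  25 108 153  64  12   8  37 137 151  46]
174 [  6  16  71 140 119  47  10  16  80 153  76]
175 [  6   6  20  78 145 113  45  17  49 154  87]
176 [  5   5   7  34 125 141 116  81  86 154  73]
177 [  6   6   5  12  49  84 134 149 140 121  37]
178 [ 4  4  5  5  8 20 61 90 85 49 11]
179 [ 5  4  6  5  5  5 10 14 13  8  6]
[287.14838075 168.42418868] [294.31168117 177.03197609]
[[277.3, 189.8], [277.3, 187.7], [274.9, 187.8], [274.9, 184.9], [274.8, 184.9], [274.9, 184.4], [275.1, 183.8], [275.4, 183.3], [275.7, 182.7], [276.2, 182.1], [276.7, 181.6], [277.3, 181.3], [277.8, 181.0], [278.3, 180.8], [278.8, 180.8], [279.1, 180.9], [279.4, 181.1], [279.6, 181.5], [279.7, 181.9], [279.9, 183.1]]
```

```bash
cat > hfit.py <<'E'
from ov import *
from scipy.ndimage import map_coordinates
def hfit(d,top,bg=(35,130,190),yaws=range(90,151,4)):
    col=d["color"].astype(float);sc=np.abs(col-np.array(bg)).sum(2).clip(0,160)
    out=[]
    # render comparison: synth mask of hook above cap, compare w/ score in window
    for yw in yaws:
        pts=np.array([proj(d,x) for x in hookpts(top,yw)])
        for du in np.arange(-1,1.1,.25):
            for dv in np.arange(-1.5,1.1,.25):
                x0,y0=int(pts[:,0].mean())-8,int(pts[:,1].min())-4
                k=8;im=np.zeros((9*k,16*k),np.uint8)
                q=np.int32((pts+[du,dv]-[x0,y0]+.5)*k);cv2.polylines(im,[q],False,255,10)
                m=cv2.resize(im,(16,9),interpolation=cv2.INTER_AREA)/255.*160
                m=cv2.GaussianBlur(m,(0,0),.45)
                H=6
                # use rows above the cap's top edge
                vcap=proj(d,top)[1]-5.5;rows=[i for i in range(9) if y0+i<vcap]
                out.append((np.mean((sc[y0:y0+9,x0:x0+16][rows]-m[rows])**2),yw,du,dv))
    out.sort();return out
E
python3 - <<'E'
from hfit import *
d=r.snapshot("scene");p,R,s=cur();top=p+[0,0,.0247]
o=hfit(d,top)
for x in o[:8]: print(x)
for yw in range(90,151,8): print(min(x for x in o if x[1]==yw) if any(x[1]==yw for x in o) else "")
E
```

```text
(np.float64(548.1184445614005), 126, np.float64(-0.25), np.float64(-0.5))
(np.float64(549.4224952714254), 130, np.float64(-0.25), np.float64(-0.75))
(np.float64(551.2100478704547), 126, np.float64(0.0), np.float64(-0.75))
(np.float64(551.7148108999659), 122, np.float64(0.0), np.float64(-0.75))
(np.float64(554.9063820108188), 122, np.float64(-0.25), np.float64(-0.5))
(np.float64(557.3287263200428), 126, np.float64(-0.25), np.float64(-0.75))
(np.float64(561.1073012838596), 122, np.float64(0.0), np.float64(-0.5))
(np.float64(564.8843397543125), 130, np.float64(-0.25), np.float64(-0.5))
(np.float64(1307.6368315671175), 90, np.float64(0.25), np.float64(-0.25))
(np.float64(1147.5435287934426), 98, np.float64(0.25), np.float64(-0.5))
(np.float64(873.8489275523248), 106, np.float64(0.0), np.float64(-0.25))
(np.float64(707.305693669754), 114, np.float64(-0.25), np.float64(-0.5))
(np.float64(551.7148108999659), 122, np.float64(0.0), np.float64(-0.75))
(np.float64(549.4224952714254), 130, np.float64(-0.25), np.float64(-0.75))
(np.float64(647.4112855012594), 138, np.float64(-0.25), np.float64(-0.75))
(np.float64(870.2811461845729), 146, np.float64(-0.75), np.float64(-0.75))
```

```bash
python3 - <<'E'
from plan import *
shift([.5535+.0098,.1045-.0174,.2467]);shift([.5535,.1045,.2467])
E
```

```text
shift total units [0.0548 0.0014 0.138 ] min rows 0.7122089207903762
shift total units [0.0971 0.0042 0.2284] min rows 1.1905695032713552
```

```bash
python3 -m creep '[[[0,0,0,0.006,0,0.012,-1],[0,0,0,0.01,0,0.025,-1],[0,0,0,0.01,0,0.025,-1],[0,0,0,0.01,0,0.025,-1],[0,0,0,0.01,0.001,0.025,-1],[0,0,0,0.006,0,0.015,-1],[0,0,0,0.003,0,0.008,-1],[0,0,0,0,0,0.003,-1]]]'
python3 -m creep '[[[0,0,0,0,0,0,-1],[0,0,0,0,0,0,-1],[0,0,0,0,0,0,-1],[0,0,0,0,0,0,-1],[0,0,0,0,0,0,-1],[0,0,0,0,0,0,-1],[0,0,0,0,0,0,-1],[0,0,0,0,0,0,-1]]]'
python3 look.py 124 h7
python3 -c "
from plan import *
shift([.5535,.1045,.2467])"
```

```text
clock: 11.02
eef_pos: [0.5629, 0.0875, 0.2468]
tcp_rot: [-3.142, -1.134, 2.112]
force: [0.1, 0.1, -4.1]
width: 0.0372
clock: 11.68
eef_pos: [0.5632, 0.0871, 0.2467]
tcp_rot: [-3.142, -1.134, 2.111]
force: [-0.3, -0.2, -4.7]
width: 0.0374
t 11.68 p [0.5632 0.0871 0.2467] yaw 120.97 pitchdn 25.03 roll -0.0 F [-0.27 -0.17 -4.66] w 0.0374 q [ 0.75  1.08 -0.97  1.38 -0.18  1.58  0.45]
top pred [256.23398229 192.67701615] cap (array([250.23641678, 191.91894773]), array([ 9.75 , 17.125])) scene pred [284.98920694 184.36249535] cap (array([284.02065738, 183.80482581]), array([16.25 , 10.125]))
tri cap [0.56264726 0.09381979 0.27204387] 0.017852070625524564 tcp-based [0.56324013 0.08705441 0.27140878]
shift total units [0.0422 0.0032 0.0905] min rows 0.479299966550359
```

View pics/h7.png

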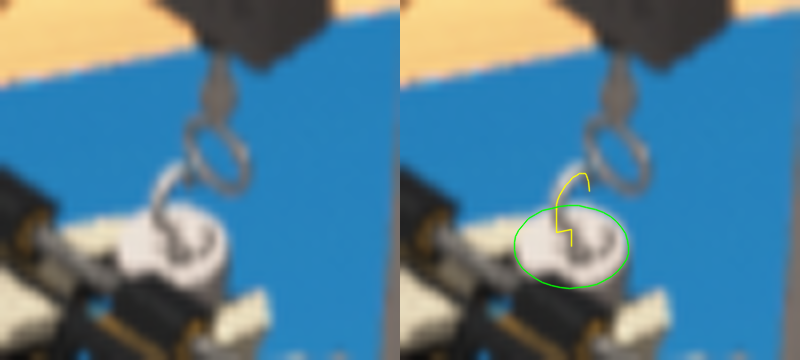

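```bash
python3 - <<'E'
from hfit import *
d=r.snapshot("scene");p,R,s=cur();top=p+[0,0,.0247]
Y=(0,255,255)
for off in((0,0),(-.25,-.6)):
  L=[]
  for tgt,c in(([.5535,.1045,.2467],Y),([.5535,.1045,.2467-.0145],(0,0,255))):
    L.append((hookpts(np.array(tgt)+[0,0,.0247],124),c))
  draw(d,262,155,50,35,8,L+[(hookpts(top,124),(0,255,0))],"pr%d"%(off[0]!=0),off)
im=np.vstack([cv2.imread(f"pics/pr{i}.png") for i in(0,1)]);cv2.imwrite("pics/pr.png",im)
E
```

```text
(no output)
```

View pics/pr.png

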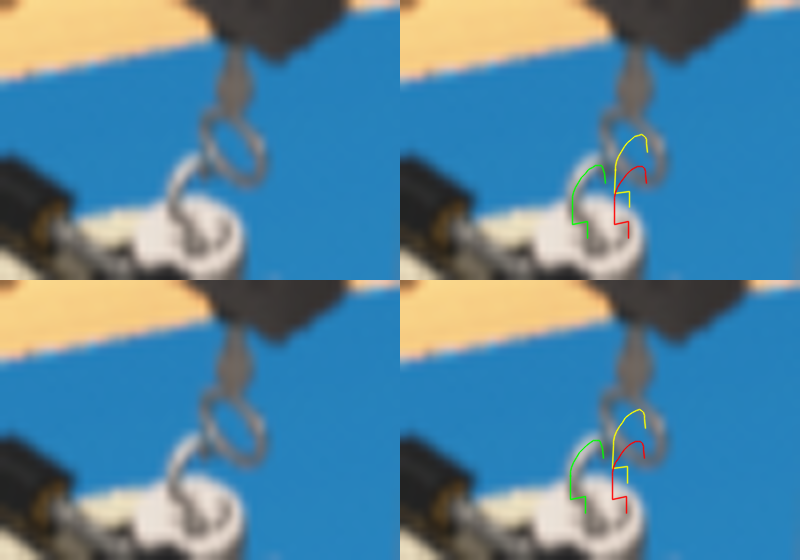

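```bash
python3 - <<'E'
from plan import *
shift([.553,.1054,.2475])
E
```

```text
shift total units [0.0479 0.0033 0.0934] min rows 0.5038370319908126
```

```bash
python3 -m creep '[[[0,0,0,0.0036,0,-0.0017,-1],[0,0,0,0.005,0.0004,0.011,-1],[0,0,0,0.0055,0.0004,0.012,-1],[0,0,0,0.0055,0.0004,0.012,-1],[0,0,0,0.005,0.0004,0.011,-1],[0,0,0,0,0,0,-1],[0,0,0,0,0,0,-1],[0,0,0,0,0,0,-1]]]'
python3 - <<'E'
from plan import *
show();shift([.553,.1054,.2475])
from h import *
d=r.snapshot("scene");crop(d,262,150,50,45,12,"in1")
E
```

```text
clock: 12.5
eef_pos: [0.5583, 0.0958, 0.2474]
tcp_rot: [-3.142, -1.134, 2.111]
force: [-0.1, 0.1, -4.8]
width: 0.0375
t 12.5 p [0.5583 0.0958 0.2474] yaw 120.97 pitchdn 25.04 roll -0.0 F [-0.08  0.14 -4.84] w 0.0375 q [ 0.75  1.07 -0.98  1.4  -0.18  1.56  0.45]
shift total units [0.0236 0.0017 0.0494] min rows 0.2626807228790195
```

View pics/in1.png

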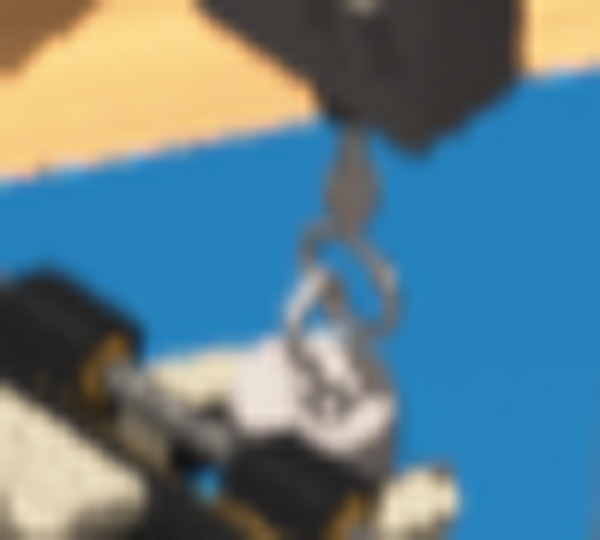

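```bash
python3 -m creep '[[[0,0,0,0.005,0.0003,0.01,-1],[0,0,0,0.0053,0.0004,0.011,-1],[0,0,0,0.0053,0.0004,0.011,-1],[0,0,0,0.005,0.0003,0.01,-1],[0,0,0,0.003,0.0003,0.0074,-1],[0,0,0,0,0,0,-1],[0,0,0,0,0,0,-1],[0,0,0,0,0,0,-1]]]'
python3 - <<'E'
from plan import *
show();shift([.553,.1054,.2475])
from h import *
d=r.snapshot("scene");crop(d,262,150,50,45,12,"in2")
E
```

```text
clock: 13.22
eef_pos: [0.553, 0.1054, 0.2475]
tcp_rot: [-3.141, -1.134, 2.111]
force: [0.3, 0.1, -5.8]
width: 0.0375
t 13.22 p [0.553  0.1054 0.2475] yaw 120.97 pitchdn 25.03 roll -0.01 F [ 0.33  0.14 -5.76] w 0.0375 q [ 0.75  1.06 -0.98  1.42 -0.19  1.54  0.45]
shift total units [ 0.0002  0.0003 -0.    ] min rows 0.0016019020110269087
```

View pics/in2.png

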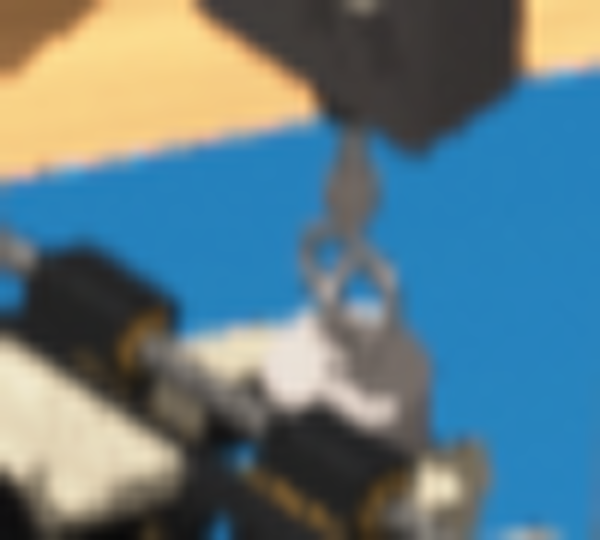

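```bash
python3 -m creep '[[[0,0,0,-0.0045,0,0.0021,-1],[0,0,0,-0.0045,0,0.0021,-1],[0,0,0,-0.0045,0,0.0021,-1],[0,0,0,-0.0045,0,0.0021,-1],[0,0,0,0,0,0,-1],[0,0,0,0,0,0,-1],[0,0,0,0,0,0,-1],[0,0,0,0,0,0,-1]]]'
python3 -m creep '[[[0,0,0,-0.0045,0,0.0021,-1],[0,0,0,-0.0045,0,0.0021,-1],[0,0,0,-0.0045,0,0.0021,-1],[0,0,0,-0.0045,0,0.0021,-1],[0,0,0,0,0,0,-1],[0,0,0,0,0,0,-1],[0,0,0,0,0,0,-1],[0,0,0,0,0,0,-1]]]'
python3 - <<'E'
from plan import *
show()
from h import *
d=r.snapshot("scene");crop(d,262,150,50,45,12,"in3")
E
```

```text
clock: 13.93
eef_pos: [0.553, 0.1055, 0.2436]
tcp_rot: [3.141, -1.134, 2.112]
force: [-0.6, 0.2, -4.6]
width: 0.0374
clock: 14.6
eef_pos: [0.553, 0.1055, 0.2397]
tcp_rot: [3.141, -1.134, 2.111]
force: [-0.2, -0.6, -5.8]
width: 0.0374
t 14.6 p [0.553  0.1055 0.2397] yaw 120.97 pitchdn 25.03 roll 0.0 F [-0.19 -0.59 -5.82] w 0.0374 q [ 0.74  1.07 -0.98  1.42 -0.18  1.53  0.45]
```

View pics/in3.png

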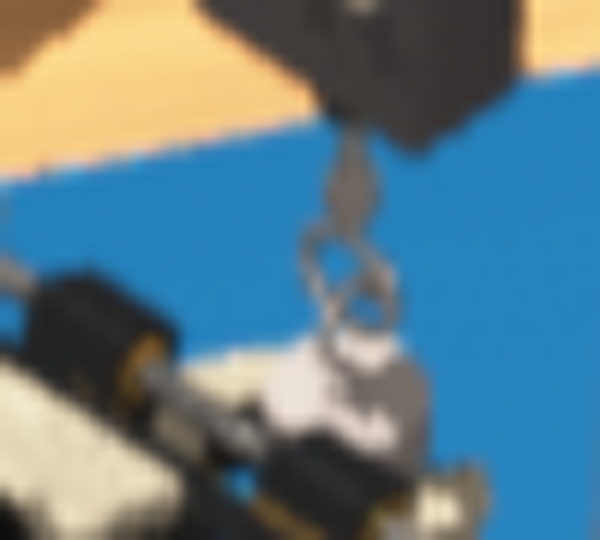

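```bash
cat > favg.py <<'E'
from plan import *
show();f=[];z=[]
for i in range(8):
    r.snapshot("scene");s=r.get_state();f.append(s["force"]);z.append(s["eef_pos"])
print("F",np.round(np.mean(f,0),2),"+-",np.round(np.std(f,0),2),"p",np.round(np.mean(z,0),5))
E
python3 -m creep '[[[0,0,0,-0.0035,0,0.0017,-1],[0,0,0,-0.0035,0,0.0017,-1],[0,0,0,-0.0035,0,0.0017,-1],[0,0,0,-0.0035,0,0.0017,-1],[0,0,0,0,0,0,-1],[0,0,0,0,0,0,-1],[0,0,0,0,0,0,-1],[0,0,0,0,0,0,-1]]]'
python3 favg.py
```

```text
clock: 15.32
eef_pos: [0.5529, 0.1055, 0.2365]
tcp_rot: [3.141, -1.134, 2.111]
force: [-0.1, -0.3, -4.6]
width: 0.0372
t 15.32 p [0.5529 0.1055 0.2365] yaw 120.97 pitchdn 25.03 roll 0.0 F [-0.05 -0.28 -4.63] w 0.0372 q [ 0.74  1.07 -0.98  1.42 -0.18  1.53  0.46]
F [-0.27 -0.02 -4.97] +- [0.54 0.39 0.73] p [0.55294 0.10548 0.2365 ]
```

```bash
python3 -m creep '[[[0,0,0,-0.0015,0,0.0007,-1],[0,0,0,-0.0015,0,0.0007,-1],[0,0,0,-0.0015,0,0.0007,-1],[0,0,0,0,0,0,-1],[0,0,0,0,0,0,-1],[0,0,0,0,0,0,-1],[0,0,0,0,0,0,-1],[0,0,0,0,0,0,-1]]]'; python3 favg.py
```

```text
clock: 16.38
eef_pos: [0.5529, 0.1055, 0.2355]
tcp_rot: [3.142, -1.134, 2.111]
force: [-1.1, -0.2, -5.7]
width: 0.0372
t 16.38 p [0.5529 0.1055 0.2355] yaw 120.97 pitchdn 25.03 roll 0.0 F [-1.09 -0.25 -5.68] w 0.0372 q [ 0.74  1.08 -0.98  1.42 -0.18  1.53  0.46]
F [ 0.12  0.14 -5.25] +- [0.33 0.62 0.56] p [0.55293 0.10548 0.23548]
```

```bash
python3 -m creep '[[[0,0,0,-0.0009,0,0.0004,-1],[0,0,0,-0.0009,0,0.0004,-1],[0,0,0,0,0,0,-1],[0,0,0,0,0,0,-1],[0,0,0,0,0,0,-1],[0,0,0,0,0,0,-1],[0,0,0,0,0,0,-1],[0,0,0,0,0,0,-1]]]'; python3 favg.py
```

```text
clock: 17.45
eef_pos: [0.5529, 0.1055, 0.2351]
tcp_rot: [3.142, -1.134, 2.111]
force: [-0.3, 0.6, -5.4]
width: 0.0372
t 17.45 p [0.5529 0.1055 0.2351] yaw 120.97 pitchdn 25.03 roll 0.0 F [-0.26  0.64 -5.45] w 0.0372 q [ 0.74  1.08 -0.98  1.42 -0.18  1.53  0.46]
F [-0.23 -0.15 -4.83] +- [0.52 0.58 0.54] p [0.55293 0.10548 0.2351 ]
```

```bash
sed -i 's/range(8)/range(5)/' favg.py; python3 -m creep '[[[0,0,0,-0.001,0,0.0005,-1],[0,0,0,-0.001,0,0.0005,-1],[0,0,0,0,0,0,-1],[0,0,0,0,0,0,-1],[0,0,0,0,0,0,-1],[0,0,0,0,0,0,-1],[0,0,0,0,0,0,-1],[0,0,0,0,0,0,-1]]]'; python3 favg.py
```

```text
clock: 18.52
eef_pos: [0.553, 0.1055, 0.2347]
tcp_rot: [3.141, -1.134, 2.111]
force: [-0.1, 0.3, -4.8]
width: 0.0375
t 18.52 p [0.553  0.1055 0.2347] yaw 120.97 pitchdn 25.03 roll 0.0 F [-0.13  0.33 -4.84] w 0.0375 q [ 0.74  1.08 -0.97  1.42 -0.18  1.53  0.46]
F [ 0.23  0.02 -4.92] +- [0.37 0.52 0.56] p [0.55294 0.10548 0.23464]
```

```bash
python3 -m creep '[[[0,0,0,-0.001,0,0.0005,-1],[0,0,0,-0.001,0,0.0005,-1],[0,0,0,0,0,0,-1],[0,0,0,0,0,0,-1],[0,0,0,0,0,0,-1],[0,0,0,0,0,0,-1],[0,0,0,0,0,0,-1],[0,0,0,0,0,0,-1]]]'; python3 favg.py
```

```text
clock: 19.43
eef_pos: [0.5529, 0.1055, 0.2342]
tcp_rot: [-3.142, -1.134, 2.111]
force: [-0.2, -0.8, -4.6]
width: 0.0374
t 19.43 p [0.5529 0.1055 0.2342] yaw 120.97 pitchdn 25.03 roll -0.0 F [-0.19 -0.83 -4.56] w 0.0374 q [ 0.74  1.08 -0.97  1.42 -0.18  1.53  0.46]
F [-0.06  0.17 -4.79] +- [0.52 0.49 0.47] p [0.55291 0.1055  0.2342 ]
```

```bash
python3 -m creep '[[[0,0,0,-0.001,0,0.0005,-1],[0,0,0,-0.001,0,0.0005,-1],[0,0,0,0,0,0,-1],[0,0,0,0,0,0,-1],[0,0,0,0,0,0,-1],[0,0,0,0,0,0,-1],[0,0,0,0,0,0,-1],[0,0,0,0,0,0,-1]]]'; python3 favg.py
```

```text
clock: 20.35
eef_pos: [0.5529, 0.1056, 0.2338]
tcp_rot: [3.141, -1.134, 2.112]
force: [-0.5, -0.1, -4.5]
width: 0.0375
t 20.35 p [0.5529 0.1056 0.2338] yaw 120.97 pitchdn 25.02 roll 0.0 F [-0.46 -0.06 -4.53] w 0.0375 q [ 0.74  1.08 -0.97  1.42 -0.18  1.53  0.46]
F [-0.11  0.08 -3.48] +- [0.28 0.59 0.42] p [0.55291 0.10555 0.23382]
```

```bash
python3 - <<'E'
from h import *
d=r.snapshot("scene");crop(d,262,150,50,45,12,"in4")
E
```

```text
(no output)
```

View pics/in4.png

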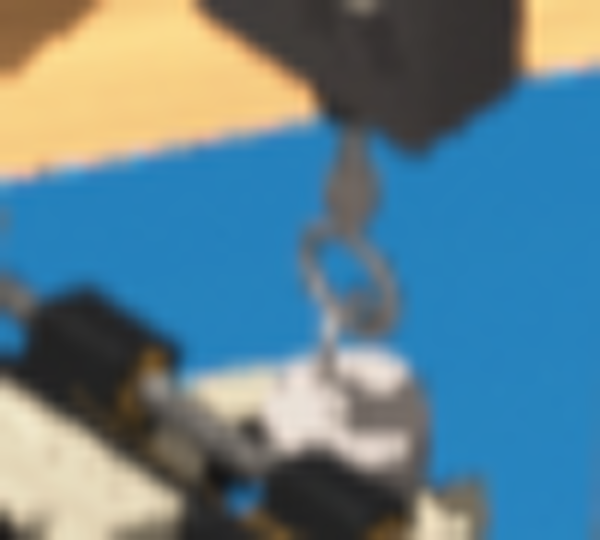

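```bash
python3 -m creep '[[[0,0,0,-0.0006,0,0.0003,-1],[0,0,0,-0.0006,0,0.0003,-1],[0,0,0,0,0,0,-1],[0,0,0,0,0,0,-1],[0,0,0,0,0,0,-1],[0,0,0,0,0,0,-1],[0,0,0,0,0,0,-1],[0,0,0,0,0,0,-1]]]'; python3 favg.py
```

```text
clock: 21.32
eef_pos: [0.5529, 0.1055, 0.2336]
tcp_rot: [3.141, -1.134, 2.112]
force: [-0.8, 0.1, -1.8]
width: 0.0371
t 21.32 p [0.5529 0.1055 0.2336] yaw 120.97 pitchdn 25.02 roll 0.0 F [-0.82  0.14 -1.75] w 0.0371 q [ 0.74  1.08 -0.97  1.42 -0.18  1.53  0.46]
F [-0.06 -0.36 -2.34] +- [0.55 0.72 0.51] p [0.55291 0.10554 0.23355]
```

```bash
python3 -m creep '[[[0,0,0,-0.0004,0,0.0002,-1],[0,0,0,-0.0004,0,0.0002,-1],[0,0,0,0,0,0,-1],[0,0,0,0,0,0,-1],[0,0,0,0,0,0,-1],[0,0,0,0,0,0,-1],[0,0,0,0,0,0,-1],[0,0,0,0,0,0,-1]]]'; python3 favg.py
```

```text
clock: 22.23
eef_pos: [0.5529, 0.1055, 0.2334]
tcp_rot: [3.141, -1.134, 2.111]
force: [-1.3, -0.2, -1.0]
width: 0.0375
t 22.23 p [0.5529 0.1055 0.2334] yaw 120.97 pitchdn 25.02 roll 0.0 F [-1.29 -0.18 -1.  ] w 0.0375 q [ 0.74  1.08 -0.97  1.42 -0.18  1.52  0.46]
F [-0.08 -0.07 -1.39] +- [0.47 0.13 0.4 ] p [0.55292 0.10555 0.23337]
```

```bash
python3 -m creep '[[[0,0,0,0,0,0,-0.18],[0,0,0,0,0,0,-0.16],[0,0,0,0,0,0,-0.14],[0,0,0,0,0,0,-0.1],[0,0,0,0,0,0,-0.05],[0,0,0,0,0,0,0.05],[0,0,0,0,0,0,0.15],[0,0,0,0,0,0,0.3]]]'
python3 - <<'E'
from plan import *
show()
from h import *
d=r.snapshot("scene");crop(d,252,140,70,70,8,"in5");t=r.snapshot("top");crop(t,220,150,80,80,8,"in5t")
E
```

```text
clock: 23.15
eef_pos: [0.5529, 0.1056, 0.2334]
tcp_rot: [3.141, -1.134, 2.111]
force: [-0.4, 0.8, 0.3]
width: 0.0551
t 23.15 p [0.5529 0.1056 0.2334] yaw 120.97 pitchdn 25.02 roll 0.0 F [-0.43  0.85  0.34] w 0.0551 q [ 0.74  1.08 -0.97  1.42 -0.18  1.52  0.46]
```

View pics/in5.png

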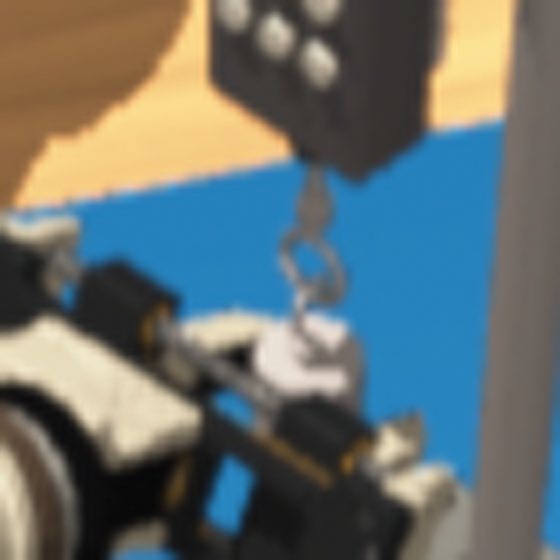

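View pics/in5t.png

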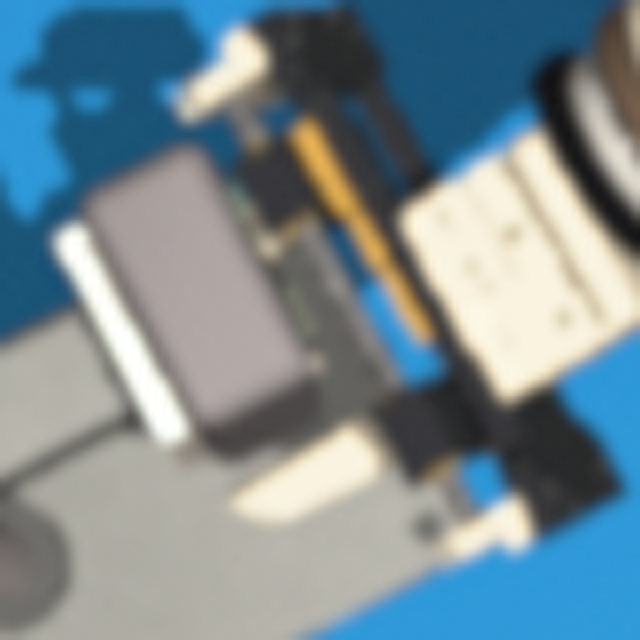

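```bash
python3 -m creep '[[[0,0,0,0,0,-0.03,0.3],[0,0,0,0,0,-0.06,0.3],[0,0,0,0,0,-0.09,0.3],[0,0,0,0,0,-0.1,0.3],[0,0,0,0,0,-0.12,0.3],[0,0,0,0,0,-0.12,0.3],[0,0,0,0,0,-0.12,0.3],[0,0,0,0,0,-0.06,0.3]]]'
python3 - <<'E'
from ov import *
show()
d=r.snapshot("scene");crop(d,252,140,70,80,8,"in6");t=r.snapshot("top")
for q in("weight_m",):
  for c in("scene","top"): print(c,[(np.round(b["box"]).tolist(),round(b["score"],2)) for b in r.boxes_of(c,q)][:6])
crop(d,145,185,70,50,10,"blue")
D=np.load("snap0.npz")
# blue caps from initial snaps
for nm,im in(("top",D["t"]),("scene",D["d"])):
  hsv=cv2.cvtColor(im,cv2.COLOR_RGB2HSV);b=im.astype(int);m=((b[:,:,2]-b[:,:,1]>70)&(b[:,:,1]<110)&(b[:,:,2]>110)).astype(np.uint8)
  n,l,s,c=cv2.connectedComponentsWithStats(m);print(nm,[(s[i].tolist(),np.round(c[i],1).tolist()) for i in range(1,n) if s[i,4]>15])
E
```

```text
clock: 23.92
eef_pos: [0.6199, -0.0062, 0.2937]
tcp_rot: [3.139, -1.132, 2.11]
force: [0.7, -0.9, -0.6]
width: 0.0595
t 23.92 p [ 0.6199 -0.0062  0.2937] yaw 120.74 pitchdn 25.13 roll 0.06 F [ 0.67 -0.9  -0.57] w 0.0595 q [ 0.73  1.12 -0.95  1.08 -0.16  1.83  0.43]
scene [([173.0, 254.0, 12.0, 17.0], 0.73), ([155.0, 195.0, 16.0, 15.0], 0.58), ([282.0, 176.0, 15.0, 31.0], 0.56)]
top [([356.0, 189.0, 16.0, 12.0], 0.66), ([328.0, 252.0, 13.0, 9.0], 0.64)]
top [([328, 252, 7, 9, 24], [330.7, 256.4]), ([365, 272, 9, 7, 34], [368.8, 274.8])]
scene [([155, 194, 9, 9, 55], [158.9, 198.3]), ([193, 199, 11, 9, 64], [197.7, 203.5]), ([259, 300, 40, 5, 159], [277.9, 301.8]), ([262, 307, 32, 14, 141], [278.0, 314.4])]
```

View pics/in6.png

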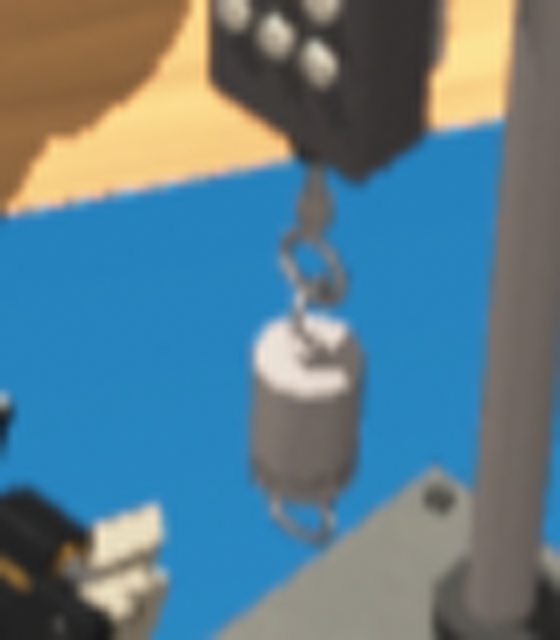

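View pics/blue.png

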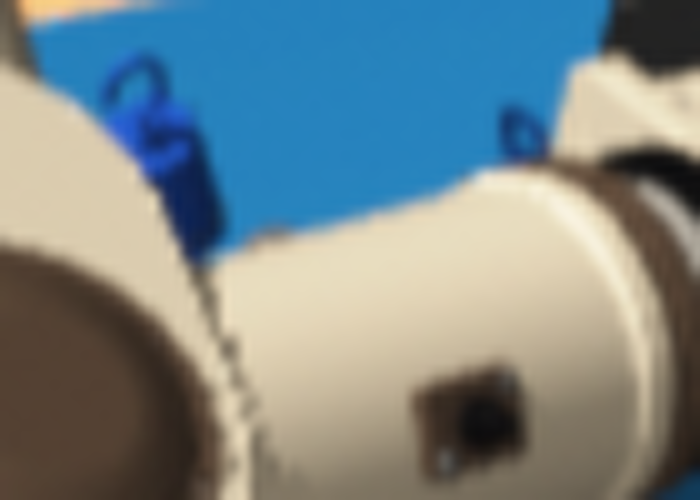

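```bash
python3 - <<'E'
from ov import *
d=r.snapshot("scene");t=r.snapshot("top")
print(tri(t,(369.7,275.5),d,(159.3,198.5)),tri(t,(332.7,256.2),d,(198,204)))
M=np.array([.430,-.2215,.071])
A=tri(t,(369.7,275.5),d,(159.3,198.5))[0]
for ps in(80,90,95,100,105):
  c,s=np.cos(np.radians(ps)),np.sin(np.radians(ps));v=A[:2]-M[:2];print(ps,"along",v@[c,s],"lat",v@[s,-c])
show()
E
```

```text
(array([ 0.34218878, -0.25418107,  0.08322335]), np.float64(0.0031010472192672858)) (array([ 0.3967912 , -0.14200677,  0.08226281]), np.float64(0.001464313774451872))
80 along -0.04743283047798061 lat -0.08080215832456701
90 along -0.03268107165741322 lat -0.08781121655223928
95 along -0.02490345851288558 lat -0.09032541143641819
100 along -0.016936315011955527 lat -0.09215217539959135
105 along -0.008840275927357866 lat -0.09327760566496879
t 24.22 p [ 0.6174 -0.0022  0.2922] yaw 121.1 pitchdn 24.96 roll -0.04 F [ 0.41 -0.71 -1.04] w 0.06 q [ 0.73  1.12 -0.95  1.09 -0.16  1.83  0.43]
```

```bash
python3 - <<'E'
from plan import *
turn(105,30);p,R,s=cur();print(Rt(105,30).T@(np.array([.48,-.30,.25])-p)/.2)
E
```

```text
turn total units [-0.3175 -0.1111  0.1642] min rows 2.352466739632334
[-0.81286541 -1.04881502 -0.98642198]
```

```bash
python3 -m creep '[[[-0.106,-0.037,0.0547,0,0,0,0.3],[-0.106,-0.037,0.0547,0,0,0,0.3],[-0.106,-0.037,0.0547,0,0,0,0.3],[0,0,0,-0.0894,-0.1154,-0.1085,0.3],[0,0,0,-0.0894,-0.1154,-0.1085,0.3],[0,0,0,-0.0894,-0.1154,-0.1085,0.3],[0,0,0,-0.0894,-0.1154,-0.1085,0.3],[0,0,0,-0.0894,-0.1154,-0.1085,0.3]]]'
python3 -c "
from plan import *
show();turn(105,30);shift([.48,-.3,.2])"
```

```text
clock: 24.88
eef_pos: [0.5406, -0.1673, 0.269]
tcp_rot: [3.141, -1.047, 1.833]
force: [1.4, -0.4, 0.3]
width: 0.0597
t 24.88 p [ 0.5406 -0.1673  0.269 ] yaw 104.96 pitchdn 30.01 roll 0.02 F [ 1.35 -0.38  0.3 ] w 0.0597 q [ 1.08  1.01 -0.9   1.29 -0.15  1.71  0.52]
turn total units [0.0007 0.0002 0.0001] min rows 0.004716935958502077
shift total units [-0.5802 -0.4646 -0.3149] min rows 3.8714971653043353
```

```bash
python3 -m creep '[[[0,0,0,-0.09,-0.073,-0.045,0.3],[0,0,0,-0.1,-0.08,-0.05,0.3],[0,0,0,-0.1,-0.08,-0.05,0.3],[0,0,0,-0.1,-0.08,-0.05,0.3],[0,0,0,-0.1,-0.08,-0.05,0.3],[0,0,0,-0.05,-0.04,-0.03,0.3],[0,0,0,0,0,0,0.3],[0,0,0,0,0,0,0.3]]]'
python3 -c "
from plan import *
show();turn(105,30);shift([.457,-.322,.131]);shift([.430,-.2215,.071])"
```

```text
clock: 25.55
eef_pos: [0.4849, -0.2865, 0.2034]
tcp_rot: [3.138, -1.048, 1.833]
force: [0.6, 0.8, 0.9]
width: 0.0592
t 25.55 p [ 0.4849 -0.2865  0.2034] yaw 104.8 pitchdn 29.95 roll 0.09 F [0.58 0.77 0.95] w 0.0592 q [ 1.18  1.11 -0.83  1.19 -0.03  1.82  0.67]
turn total units [ 0.0038 -0.0011  0.0002] min rows 0.024645706909886843
shift total units [-0.3811 -0.1812  0.063 ] min rows 2.0463236862317022
shift total units [-0.3813 -0.1833  0.6636] min rows 3.7746084704866414
```

```bash
python3 -m creep '[[[0,0,0,-0.076,-0.037,0.013,0.25],[0,0,0,-0.076,-0.037,0.013,0.25],[0,0,0,-0.076,-0.037,0.013,0.25],[0,0,0,-0.076,-0.037,0.013,0.25],[0,0,0,-0.076,-0.037,0.013,0.25],[0,0,0,0,0,0,0.25],[0,0,0,0,0,0,0.25],[0,0,0,0,0,0,0.25]]]'
python3 - <<'E'
from plan import *
show();turn(105,30);shift([.431,-.2212,.071])
from h import *
d=r.snapshot("scene");t=r.snapshot("top")
crop(d,130,160,100,120,5,"s8");crop(t,310,170,110,120,6,"t8")
E
```

```text
clock: 26.22
eef_pos: [0.4563, -0.3224, 0.1313]
tcp_rot: [3.137, -1.047, 1.834]
force: [0.4, 0.1, 0.1]
width: 0.0573
t 26.22 p [ 0.4563 -0.3224  0.1313] yaw 104.79 pitchdn 29.99 roll 0.13 F [0.45 0.13 0.11] w 0.0573 q [ 1.21  1.2  -0.79  1.16  0.05  1.81  0.76]
turn total units [ 0.004  -0.0003  0.0009] min rows 0.026052057150970972
shift total units [-4.000e-04  6.600e-03  6.023e-01] min rows 2.889142081599805
```

View pics/s8.png

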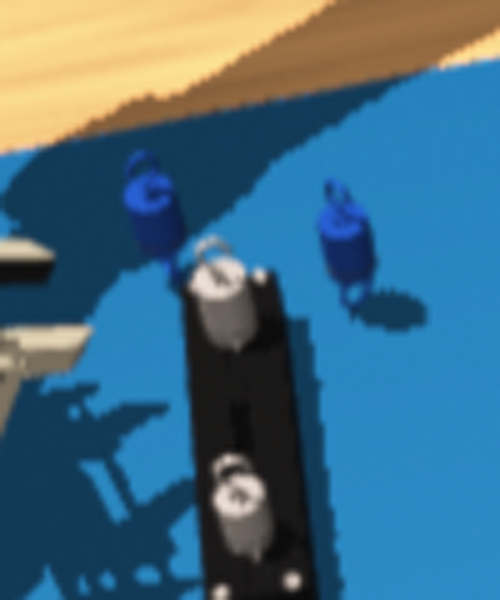

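View pics/t8.png

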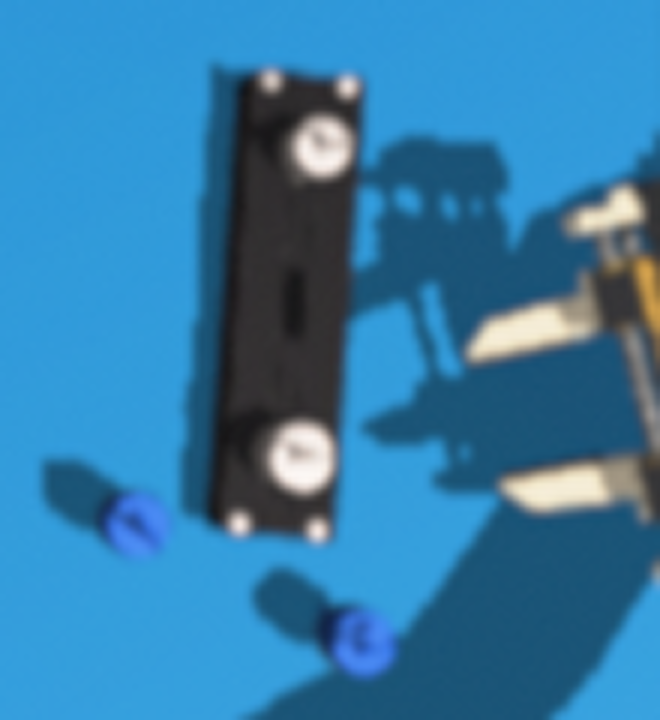

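```bash
python3 -m creep '[[[0,0,0,0,0.001,0.07,0.25],[0,0,0,0,0.001,0.085,0.25],[0,0,0,0,0.001,0.085,0.25],[0,0,0,0,0.001,0.085,0.25],[0,0,0,0,0.001,0.06,0.25],[0,0,0,0,0.001,0.04,0.25],[0,0,0,0,0,0,0.25],[0,0,0,0,0,0,0.25]]]'
python3 - <<'E'
from plan import *
show();turn(105,30);shift([.431,-.2212,.071])
from h import *
d=r.snapshot("scene");t=r.snapshot("top")
crop(d,130,160,100,120,5,"s9");crop(t,310,170,110,120,6,"t9")
E
```

```text
clock: 26.98
eef_pos: [0.4387, -0.2514, 0.089]
tcp_rot: [3.138, -1.046, 1.834]
force: [-0.1, -0.8, 0.5]
width: 0.0579
t 26.98 p [ 0.4387 -0.2514  0.089 ] yaw 104.85 pitchdn 30.08 roll 0.1 F [-0.09 -0.76  0.55] w 0.0579 q [ 1.23  1.19 -0.79  1.37  0.05  1.62  0.75]
turn total units [0.0029 0.0018 0.0008] min rows 0.02215486486668393
shift total units [0.0002 0.0016 0.1799] min rows 0.8629365586474598
```

View pics/s9.png

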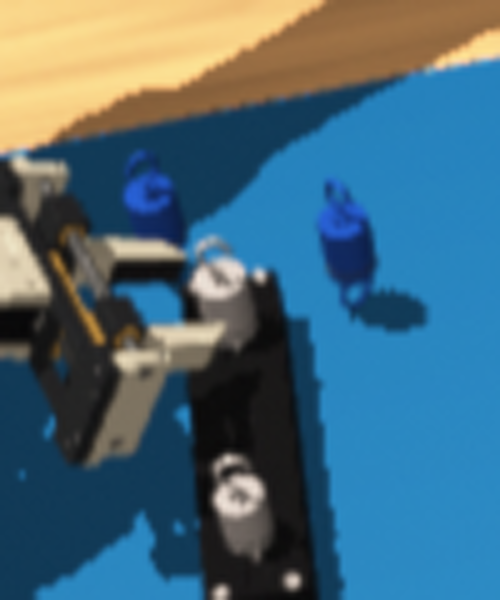

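View pics/t9.png

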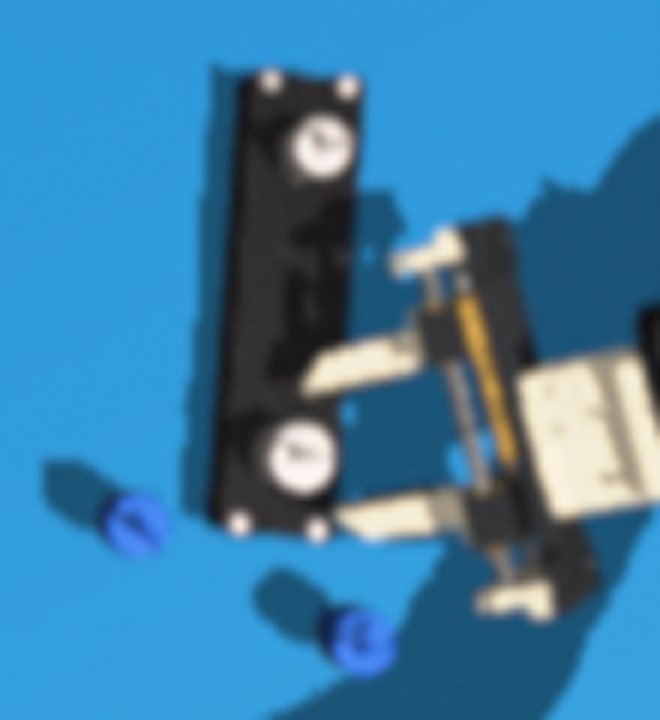

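```bash
python3 -m creep '[[[0,0,0,0,0,0.04,0.25],[0,0,0,0,0,0.05,0.25],[0,0,0,0,0.001,0.05,0.25],[0,0,0,0,0,0.03,0.25],[0,0,0,0,0,0.01,0.25],[0,0,0,0,0,0,0.25],[0,0,0,0,0,0,0.25],[0,0,0,0,0,0,0.25]]]'
python3 - <<'E'
from plan import *
show();turn(105,30);shift([.431,-.2212,.071])
from h import *
d=r.snapshot("scene");t=r.snapshot("top")
crop(t,310,200,80,90,7,"t10")
E
```

```text
clock: 27.75
eef_pos: [0.4307, -0.2215, 0.0704]
tcp_rot: [3.139, -1.046, 1.832]
force: [-0.6, 0.2, -0.1]
width: 0.0575
t 27.75 p [ 0.4307 -0.2215  0.0704] yaw 104.8 pitchdn 30.07 roll 0.08 F [-0.57  0.16 -0.07] w 0.0575 q [ 1.23  1.19 -0.79  1.45  0.05  1.54  0.75]
turn total units [ 0.0039  0.0017 -0.0001] min rows 0.026526719618541184
shift total units [ 0.003   0.0018 -0.0003] min rows 0.016696394021089737
```

View pics/t10.png

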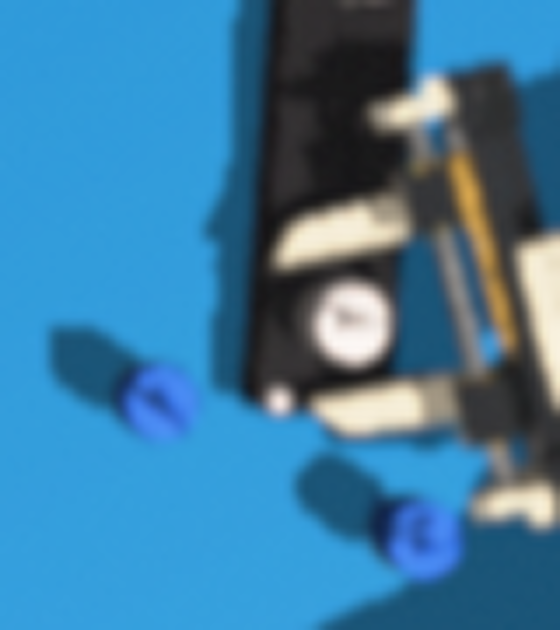

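Clear of blue A. Close and lift.

```bash
python3 -m creep '[[[0,0,0,0,0,0,-1],[0,0,0,0,0,0,-1],[0,0,0,0,0,0,-1],[0,0,0,0,0,0,-1],[0,0,0,0,0,0,-1],[0,0,0,0,0,0,-1],[0,0,0,0,0,0,-1],[0,0,0,0,0,0,-1]]]'
python3 - <<'E'
from plan import *
show();p,R,s=cur();shift(p+[0,0,.08])
E
```

```text
clock: 28.52
eef_pos: [0.4306, -0.2211, 0.0704]
tcp_rot: [3.139, -1.046, 1.833]
force: [1.2, -0.0, 0.3]
width: 0.0309
t 28.52 p [ 0.4306 -0.2211  0.0704] yaw 104.82 pitchdn 30.05 roll 0.08 F [ 1.21 -0.03  0.28] w 0.0309 q [ 1.23  1.19 -0.79  1.45  0.05  1.54  0.75]
shift total units [ 0.3462  0.0006 -0.2003] min rows 1.9184652278177463
```

```bash
python3 -m creep '[[[0,0,0,0.035,0,-0.0202,-1],[0,0,0,0.045,0,-0.026,-1],[0,0,0,0.045,0,-0.026,-1],[0,0,0,0.045,0,-0.026,-1],[0,0,0,0.045,0,-0.026,-1],[0,0,0,0.045,0,-0.026,-1],[0,0,0,0.045,0,-0.026,-1],[0,0,0,0.035,0,-0.0202,-1]]]'
python3 - <<'E'
from plan import *
show()
turn(134,30);p,R,s=cur();print(Rt(134,30).T@(np.array([.582,.054,.16])-p)/.2)
from h import *
d=r.snapshot("scene");t=r.snapshot("top")
crop(d,130,150,100,120,5,"s11");crop(t,310,170,110,120,5,"t11")
E
```

```text
clock: 29.18
eef_pos: [0.4306, -0.2212, 0.1504]
tcp_rot: [3.138, -1.046, 1.833]
force: [-0.4, 0.2, -3.2]
width: 0.0314
t 29.18 p [ 0.4306 -0.2212  0.1504] yaw 104.82 pitchdn 30.09 roll 0.1 F [-0.39  0.22 -3.16] w 0.0314 q [ 1.26  1.08 -0.84  1.47 -0.    1.62  0.71]
turn total units [ 0.5613  0.0026 -0.3222] min rows 4.067437989119347
[0.27339079 1.50051077 0.37791617]
```

View pics/s11.png

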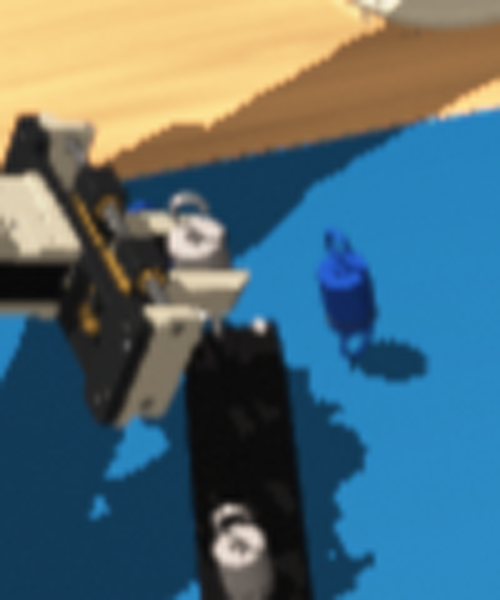

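```bash
python3 - <<'E'
from plan import *
shift([.5854,.0484,.135])
E
```

```text
shift total units [0.4856 1.092  0.9968] min rows 7.463889570693496
```

```bash
python3 -m creep '[[[0,0,0,0.0243,0.0546,0.0498,-1],[0,0,0,0.0437,0.0983,0.0897,-1],[0,0,0,0.05,0.112,0.102,-1],[0,0,0,0.05,0.112,0.102,-1],[0,0,0,0.05,0.112,0.102,-1],[0,0,0,0.05,0.112,0.102,-1],[0,0,0,0.0437,0.0983,0.0897,-1],[0,0,0,0.0437,0.0983,0.0897,-1]]]'
python3 -m creep '[[[0.06,0,-0.0347,0.0437,0.0983,0.0897,-1],[0.06,0,-0.0347,0.03,0.067,0.061,-1],[0.06,0,-0.0347,0.015,0.035,0.03,-1],[0.06,0,-0.0347,0,0,0,-1],[0.06,0,-0.0347,0,0,0,-1],[0.06,0,-0.0347,0,0,0,-1],[0,0,0,0,0,0,-1],[0,0,0,0,0,0,-1]]]'
python3 - <<'E'
from plan import *
show();turn(138,30);shift([.5854,.0484,.1325])
E
```

```text
clock: 29.95
eef_pos: [0.5432, -0.0217, 0.1372]
tcp_rot: [3.141, -1.047, 1.832]
force: [1.0, 0.0, -3.9]
width: 0.031
clock: 30.62
eef_pos: [0.5695, 0.0277, 0.1344]
tcp_rot: [3.14, -1.047, 2.159]
force: [-0.1, 0.1, -2.7]
width: 0.0314
t 30.62 p [0.5695 0.0277 0.1344] yaw 123.61 pitchdn 29.99 roll 0.04 F [-0.05  0.09 -2.67] w 0.0314 q [ 0.75  1.2  -0.91  1.31 -0.    1.57  0.56]
turn total units [ 0.277 -0.    -0.159] min rows 2.0070057858843415
shift total units [0.0126 0.1237 0.0414] min rows 0.6284141969841709
```

```bash
python3 -m creep '[[[0.069,0,-0.0398,0,0,0,-1],[0.069,0,-0.0398,0,0,0,-1],[0.069,0,-0.0398,0,0,0,-1],[0.069,0,-0.0398,0,0,0,-1],[0,0,0,0,0,0,-1],[0,0,0,0,0,0,-1],[0,0,0,0,0,0,-1],[0,0,0,0,0,0,-1]]]'
cat > look2.py <<'E'
from hfit import *
import sys
p,R,s=cur();show()
d=r.snapshot("scene")
top=p+[0,0,.0226]
o=hfit(d,top)
for x in o[:5]: print(x)
for yw in range(90,151,8): print(min(x for x in o if x[1]==yw))
b=proj(d,top)
draw(d,int(b[0])-20,int(b[1])-40,50,55,8,[(hookpts(top,o[0][1]),(0,255,255))]+[(c,(0,255,0)) for c in cyl(top,.016,.056)[:1]],sys.argv[1],off=o[0][2:])
E
python3 look2.py k1
```

```text
clock: 31.28
eef_pos: [0.5694, 0.0247, 0.1348]
tcp_rot: [-3.141, -1.046, 2.403]
force: [-0.2, -1.1, -3.2]
width: 0.031
t 31.28 p [0.5694 0.0247 0.1348] yaw 137.76 pitchdn 30.09 roll -0.02 F [-0.21 -1.11 -3.19] w 0.031 q [ 0.62  1.24 -0.9   1.16  0.09  1.77  0.65]
(np.float64(358.318643953388), 122, np.float64(0.0), np.float64(-0.5))
(np.float64(359.04179326555425), 122, np.float64(-0.25), np.float64(-0.5))
(np.float64(361.241585245641), 126, np.float64(0.0), np.float64(-0.5))
(np.float64(364.3287207160875), 126, np.float64(0.0), np.float64(-0.75))
(np.float64(370.4355722293435), 126, np.float64(-0.25), np.float64(-0.5))
(np.float64(762.2859836387292), 90, np.float64(0.25), np.float64(-0.25))
(np.float64(649.5304211240593), 98, np.float64(0.25), np.float64(-0.5))
(np.float64(500.1332692213626), 106, np.float64(0.0), np.float64(-0.25))
(np.float64(407.87553234047334), 114, np.float64(-0.25), np.float64(-0.25))
(np.float64(358.318643953388), 122, np.float64(0.0), np.float64(-0.5))
(np.float64(405.9578537793461), 130, np.float64(-0.25), np.float64(-0.5))
(np.float64(496.6635159528772), 138, np.float64(-0.5), np.float64(-0.5))
(np.float64(649.1930449428003), 146, np.float64(-0.25), np.float64(-0.75))
```

View pics/k1.png

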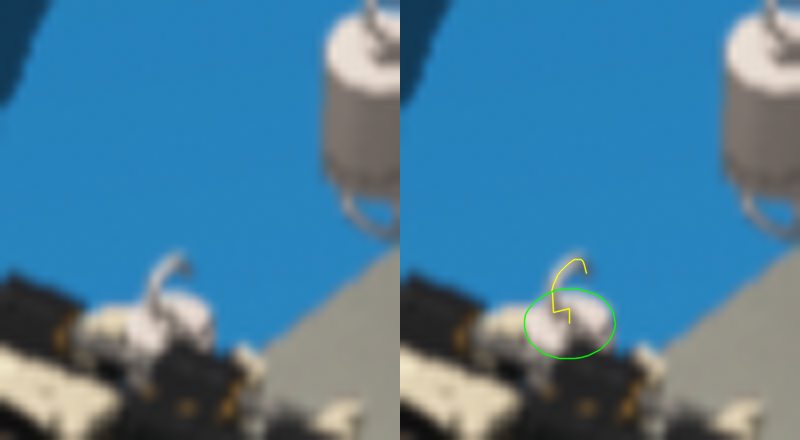

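```bash
cat > eye.py <<'E'
from hfit import *
d=r.snapshot("scene")
col=d["color"].astype(float)
sc=np.abs(col-np.array([35,130,190])).sum(2).clip(0,160)
out=[]
for yw in range(95,150,5):
  for du in np.arange(-1.5,1.6,.25):
    for dv in np.arange(-1.5,1.6,.25):
      y=np.radians(yw);v=np.array([-np.sin(y),np.cos(y),0])
      q=np.array([proj(d,np.array([.5535,.105,.182])+.013*(np.cos(t)*v+np.sin(t)*np.array([0,0,1]))) for t in np.linspace(np.pi*.98,2.02*np.pi,30)])+[du,dv]
      i=q-0; inn=np.array([proj(d,np.array([.5535,.105,.182])+.008*(np.cos(t)*v+np.sin(t)*np.array([0,0,1]))) for t in np.linspace(np.pi*1.1,1.9*np.pi,20)])+[du,dv]
      ou=np.array([proj(d,np.array([.5535,.105,.182])+.018*(np.cos(t)*v+np.sin(t)*np.array([0,0,1]))) for t in np.linspace(np.pi*1.1,1.9*np.pi,20)])+[du,dv]
      f=lambda a:map_coordinates(sc,[a[:,1],a[:,0]],order=1).mean()
      out.append((f(q)-.5*f(inn)-.5*f(ou),yw,du,dv))
out.sort(reverse=True);print(*out[:8],sep="\n")
b=out[0];c=[.5535,.105,.182]
draw(d,270,180,40,45,10,[(ringpts(c,b[1]),(0,255,255)),(ringpts(c,119),(0,0,255))],"eye",off=b[2:])
E
python3 eye.py
```

```text
(np.float64(52.04442247628884), 125, np.float64(-1.0), np.float64(0.0))
(np.float64(50.993149926944795), 125, np.float64(-0.75), np.float64(0.0))
(np.float64(50.98081156139462), 130, np.float64(-0.75), np.float64(0.0))
(np.float64(50.663040195934), 125, np.float64(-0.75), np.float64(0.25))
(np.float64(50.3257097581548), 120, np.float64(-1.0), np.float64(0.0))
(np.float64(50.13210041106453), 125, np.float64(-1.0), np.float64(0.25))
(np.float64(49.83751528820073), 130, np.float64(-0.75), np.float64(0.25))
(np.float64(49.5530823107921), 130, np.float64(-1.0), np.float64(0.0))
```

View pics/eye.png

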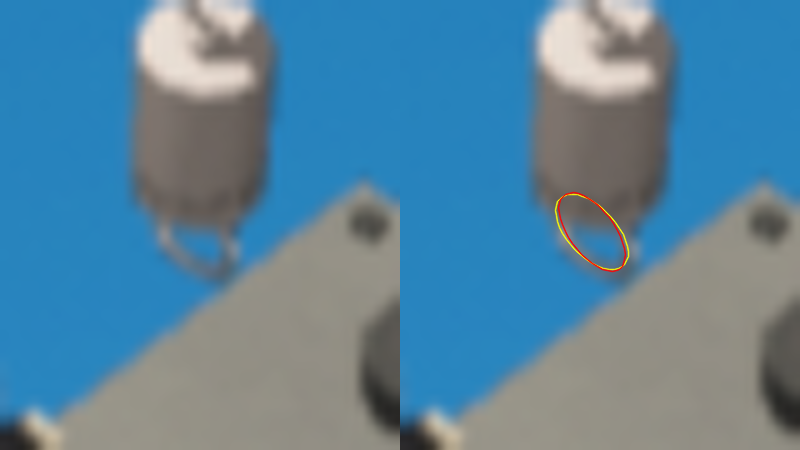

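```bash
python3 - <<'E'
from hfit import *
d=r.snapshot("scene")
for i,(xy,z) in enumerate([((.5535,.105),.258),((.5535,.105),.256)]):
  top=np.array([*xy,z])
  draw(d,265,150,45,75,8,[(ringpts(top-[0,0,.056+.020],122),(0,255,255)),(ringpts([*xy,.2885+.011],119.4),(255,255,0)),(hookpts(top,122),(0,0,255))]+[(c,(0,255,0)) for c in cyl(top,.019,.056)],f"Lm{i}",off=(-.2,-.5))
cv2.imwrite("pics/Lm.png",np.hstack([cv2.imread("pics/Lm0.png"),cv2.imread("pics/Lm1.png")[:,360:]])[:, :])
E
python3 -c "
import cv2
im=cv2.imread('pics/Lm.png');print(im.shape);cv2.imwrite('pics/Lm.png',cv2.resize(im,None,fx=.74,fy=.74))"
```

```text
(600, 1080, 3)
```

View pics/Lm.png

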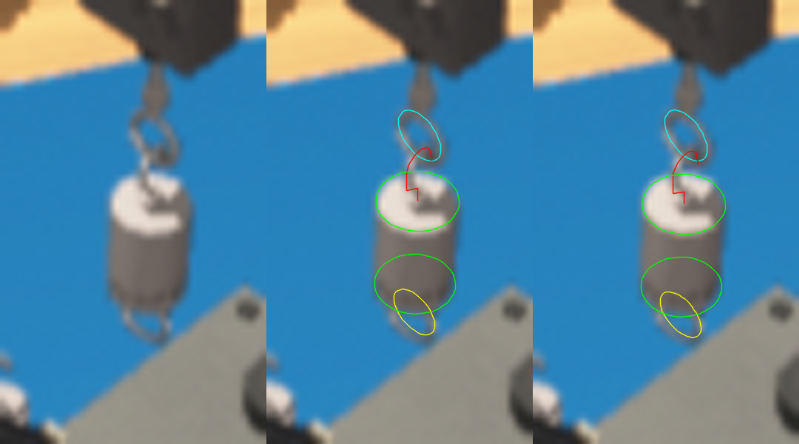

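```bash
python3 - <<'E'
from plan import *
show();shift([.578,.0615,.1318]);p,R,s=cur();print(R.T@np.array([-.0147,.0261,0])/.2)
E
```

```text
t 31.43 p [0.5696 0.0249 0.1351] yaw 137.79 pitchdn 30.09 roll 0.01 F [-0.31 -0.62 -2.14] w 0.0316 q [ 0.62  1.24 -0.9   1.16  0.1   1.78  0.65]
shift total units [0.0318 0.1638 0.0876] min rows 0.9035754702525955
[0.07124732 0.04729572 0.12296111]
```

```bash
python3 -m creep '[[[0,0,0,0.004,0.02,0.01,-1],[0,0,0,0.007,0.036,0.019,-1],[0,0,0,0.007,0.036,0.02,-1],[0,0,0,0.007,0.036,0.02,-1],[0,0,0,0.005,0.025,0.013,-1],[0,0,0,0.002,0.011,0.006,-1],[0,0,0,0.01,0.007,0.018,-1],[0,0,0,0.013,0.009,0.022,-1]]]'
python3 -m creep '[[[0,0,0,0.016,0.0105,0.028,-1],[0,0,0,0.016,0.0105,0.028,-1],[0,0,0,0.01,0.007,0.017,-1],[0,0,0,0.006,0.003,0.01,-1],[0,0,0,0,0,0,-1],[0,0,0,0,0,0,-1],[0,0,0,0,0,0,-1],[0,0,0,0,0,0,-1]]]'
python3 - <<'E'
from hfit import *
show();p,R,s=cur();shift([.5633,.0876,.1318])
d=r.snapshot("scene");top=p+[0,0,.0226]
T=np.array([.5533,.1052,.1318+.0226])
draw(d,265,175,45,55,8,[(hookpts(top,123),(0,255,0)),(hookpts(T,123),(0,255,255)),(hookpts(T-[0,0,.0135],123),(0,0,255))],"k2",off=(-.2,-.5))
E
```

```text
clock: 32.1
eef_pos: [0.5733, 0.0713, 0.1315]
tcp_rot: [3.141, -1.045, 2.407]
force: [0.0, -0.2, -3.5]
width: 0.0311
clock: 32.77
eef_pos: [0.5635, 0.0882, 0.1317]
tcp_rot: [3.14, -1.045, 2.407]
force: [0.1, -0.5, -2.3]
width: 0.0313
t 32.77 p [0.5635 0.0882 0.1317] yaw 137.86 pitchdn 30.1 roll 0.03 F [ 0.12 -0.5  -2.34] w 0.0313 q [ 0.57  1.23 -0.92  1.22  0.07  1.69  0.6 ]
shift total units [-0.0004 -0.003  -0.0014] min rows 0.01584105179643008
```

View pics/k2.png

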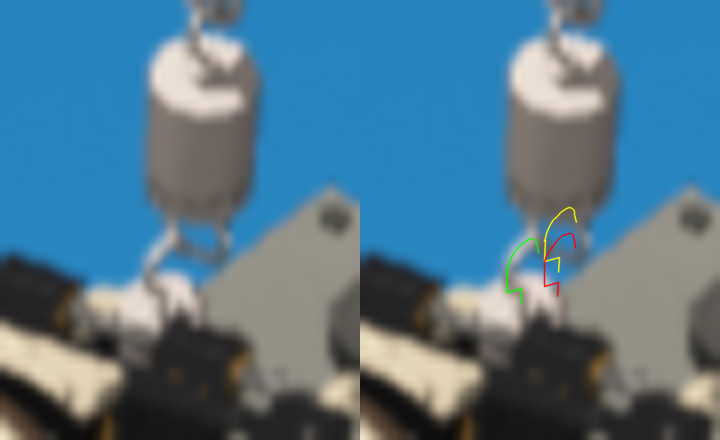

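```bash
python3 - <<'E'
from plan import *
shift([.5540,.1040,.1308])
E
```

```text
shift total units [0.0399 0.0266 0.0783] min rows 0.44035492675510574
```

```bash
python3 -m creep '[[[0,0,0,-0.0039,0,0.0022,-1],[0,0,0,0.005,0.003,0.0085,-1],[0,0,0,0.0065,0.004,0.011,-1],[0,0,0,0.0065,0.004,0.011,-1],[0,0,0,0.005,0.003,0.009,-1],[0,0,0,0,0,0,-1],[0,0,0,0,0,0,-1],[0,0,0,0,0,0,-1]]]'
python3 - <<'E'
from hfit import *
show();shift([.5540,.1040,.1308])
d=r.snapshot("scene");crop(d,270,185,40,40,14,"k3")
E
```

```text
clock: 33.48
eef_pos: [0.5583, 0.0968, 0.131]
tcp_rot: [3.14, -1.046, 2.408]
force: [0.1, -0.4, -3.1]
width: 0.0313
t 33.48 p [0.5583 0.0968 0.131 ] yaw 137.91 pitchdn 30.09 roll 0.03 F [ 0.1  -0.35 -3.1 ] w 0.0313 q [ 0.57  1.23 -0.92  1.24  0.06  1.67  0.59]
shift total units [0.0194 0.0123 0.0351] min rows 0.20117659688916636
```

View pics/k3.png

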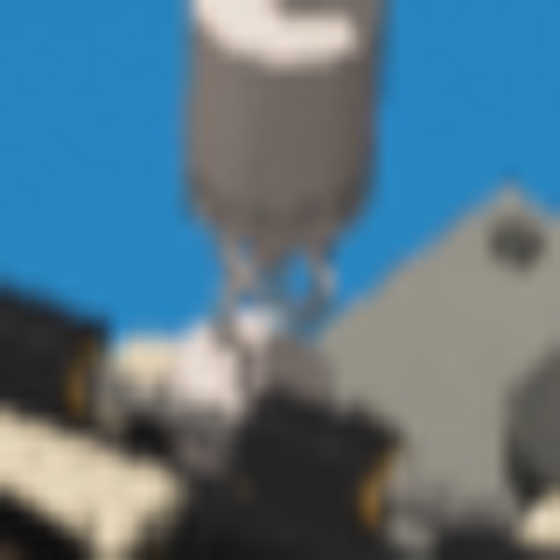

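```bash
python3 -m creep '[[[0,0,0,0.004,0.0025,0.007,-1],[0,0,0,0.005,0.003,0.009,-1],[0,0,0,0.005,0.003,0.009,-1],[0,0,0,0.004,0.0025,0.007,-1],[0,0,0,0.0015,0.001,0.003,-1],[0,0,0,0,0,0,-1],[0,0,0,0,0,0,-1],[0,0,0,0,0,0,-1]]]'
python3 - <<'E'
from hfit import *
show();shift([.5540,.1040,.1308])
d=r.snapshot("scene");crop(d,265,150,45,75,8,"k4")
E
```

```text
clock: 34.2
eef_pos: [0.554, 0.1039, 0.1308]
tcp_rot: [3.14, -1.046, 2.408]
force: [-0.4, 0.1, -3.2]
width: 0.0314
t 34.2 p [0.554  0.1039 0.1308] yaw 137.9 pitchdn 30.09 roll 0.04 F [-0.37  0.08 -3.15] w 0.0314 q [ 0.57  1.23 -0.93  1.26  0.06  1.65  0.59]
shift total units [0.0002 0.0002 0.0004] min rows 0.0023047956862860043
```

View pics/k4.png

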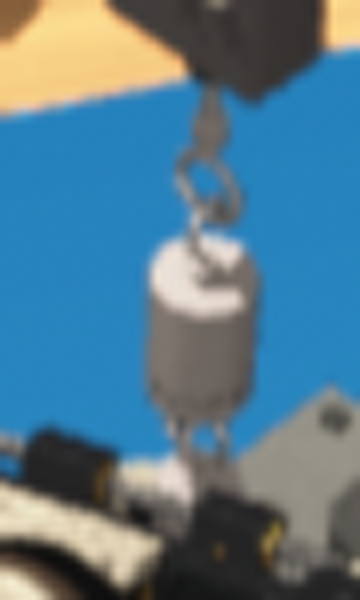

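```bash
python3 -m creep '[[[0,0,0,-0.0069,0,0.004,-1],[0,0,0,-0.0069,0,0.004,-1],[0,0,0,-0.0069,0,0.004,-1],[0,0,0,-0.0069,0,0.004,-1],[0,0,0,-0.0069,0,0.004,-1],[0,0,0,0,0,0,-1],[0,0,0,0,0,0,-1],[0,0,0,0,0,0,-1]]]'
python3 favg.py
python3 - <<'E'
from hfit import *
d=r.snapshot("scene");crop(d,265,150,45,75,8,"k5")
E
```

```text
clock: 34.92
eef_pos: [0.554, 0.104, 0.1229]
tcp_rot: [3.14, -1.046, 2.409]
force: [-0.2, -1.1, -3.8]
width: 0.0314
t 34.92 p [0.554  0.104  0.1229] yaw 137.9 pitchdn 30.08 roll 0.04 F [-0.25 -1.12 -3.78] w 0.0314 q [ 0.57  1.24 -0.92  1.26  0.07  1.65  0.59]
F [ 0.06 -0.2  -3.29] +- [0.35 0.32 0.08] p [0.554   0.10402 0.12295]
```

View pics/k5.png

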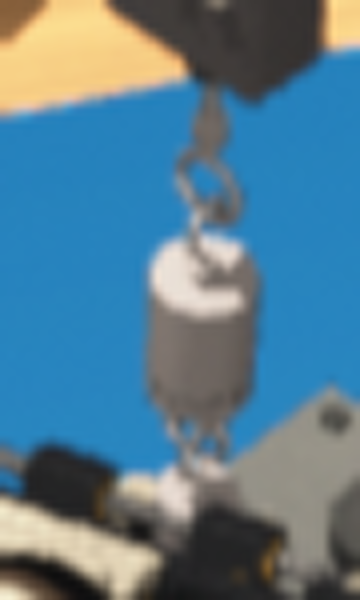

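```bash
python3 -m creep '[[[0,0,0,-0.002,0,0.0012,-1],[0,0,0,-0.003,0,0.0017,-1],[0,0,0,-0.003,0,0.0017,-1],[0,0,0,-0.002,0,0.0011,-1],[0,0,0,0,0,0,-1],[0,0,0,0,0,0,-1],[0,0,0,0,0,0,-1],[0,0,0,0,0,0,-1]]]'
python3 favg.py
```

```text
clock: 35.88
eef_pos: [0.554, 0.104, 0.1206]
tcp_rot: [3.14, -1.046, 2.409]
force: [0.5, 0.5, -2.4]
width: 0.031
t 35.88 p [0.554  0.104  0.1206] yaw 137.9 pitchdn 30.08 roll 0.05 F [ 0.49  0.46 -2.41] w 0.031 q [ 0.57  1.24 -0.92  1.26  0.07  1.65  0.59]
F [ 0.24  0.07 -3.23] +- [0.34 0.31 0.33] p [0.55399 0.10399 0.12057]
```

```bash
python3 -m creep '[[[0,0,0,-0.0007,0,0.0004,-1],[0,0,0,-0.0007,0,0.0004,-1],[0,0,0,0,0,0,-1],[0,0,0,0,0,0,-1],[0,0,0,0,0,0,-1],[0,0,0,0,0,0,-1],[0,0,0,0,0,0,-1],[0,0,0,0,0,0,-1]]]'
python3 favg.py
```

```text
clock: 36.8
eef_pos: [0.554, 0.104, 0.1202]
tcp_rot: [3.14, -1.046, 2.408]
force: [-0.4, -0.8, -3.0]
width: 0.0316
t 36.8 p [0.554  0.104  0.1202] yaw 137.9 pitchdn 30.08 roll 0.04 F [-0.37 -0.79 -3.01] w 0.0316 q [ 0.57  1.24 -0.92  1.26  0.07  1.64  0.59]
F [-0.03  0.13 -3.06] +- [0.2  0.31 0.39] p [0.55398 0.10399 0.12022]
```

```bash
python3 -m creep '[[[0,0,0,-0.0007,0,0.0004,-1],[0,0,0,-0.0006,0,0.0004,-1],[0,0,0,0,0,0,-1],[0,0,0,0,0,0,-1],[0,0,0,0,0,0,-1],[0,0,0,0,0,0,-1],[0,0,0,0,0,0,-1],[0,0,0,0,0,0,-1]]]'
python3 favg.py|tail -1
```

```text
clock: 37.72
eef_pos: [0.554, 0.104, 0.1199]
tcp_rot: [3.14, -1.046, 2.408]
force: [0.4, -0.5, -2.6]
width: 0.0313
F [-0.36 -0.04 -3.02] +- [0.4  0.45 0.68] p [0.55397 0.104   0.11991]
```

```bash
python3 -m creep '[[[0,0,0,-0.0007,0,0.0004,-1],[0,0,0,-0.0006,0,0.0004,-1],[0,0,0,0,0,0,-1],[0,0,0,0,0,0,-1],[0,0,0,0,0,0,-1],[0,0,0,0,0,0,-1],[0,0,0,0,0,0,-1],[0,0,0,0,0,0,-1]]]'
python3 favg.py|tail -1
```

```text
clock: 38.63
eef_pos: [0.554, 0.104, 0.1196]
tcp_rot: [3.14, -1.046, 2.408]
force: [0.1, -0.1, -2.0]
width: 0.0317
F [-0.15 -0.32 -2.85] +- [0.24 0.2  0.64] p [0.55397 0.10401 0.11962]
```

```bash
python3 -m creep '[[[0,0,0,-0.0007,0,0.0004,-1],[0,0,0,-0.0006,0,0.0004,-1],[0,0,0,0,0,0,-1],[0,0,0,0,0,0,-1],[0,0,0,0,0,0,-1],[0,0,0,0,0,0,-1],[0,0,0,0,0,0,-1],[0,0,0,0,0,0,-1]]]'
python3 favg.py|tail -1
```

```text
clock: 39.55
eef_pos: [0.554, 0.104, 0.1193]
tcp_rot: [3.14, -1.046, 2.408]
force: [0.5, 0.7, -3.5]
width: 0.0314
F [-0.3   0.16 -3.12] +- [0.34 0.56 0.33] p [0.55395 0.10401 0.1193 ]
```

```bash
python3 -m creep '[[[0,0,0,-0.0007,0,0.0004,-1],[0,0,0,-0.0006,0,0.0004,-1],[0,0,0,0,0,0,-1],[0,0,0,0,0,0,-1],[0,0,0,0,0,0,-1],[0,0,0,0,0,0,-1],[0,0,0,0,0,0,-1],[0,0,0,0,0,0,-1]]]'
python3 favg.py|tail -1
```

```text
clock: 40.47
eef_pos: [0.5539, 0.104, 0.119]
tcp_rot: [3.14, -1.046, 2.408]
force: [0.2, -1.0, -2.8]
width: 0.0313
F [-0.08 -0.04 -3.01] +- [0.35 0.34 0.31] p [0.55396 0.10401 0.119  ]
```

```bash
python3 -m creep '[[[0,0,0,-0.0007,0,0.0004,-1],[0,0,0,-0.0006,0,0.0004,-1],[0,0,0,0,0,0,-1],[0,0,0,0,0,0,-1],[0,0,0,0,0,0,-1],[0,0,0,0,0,0,-1],[0,0,0,0,0,0,-1],[0,0,0,0,0,0,-1]]]'
python3 favg.py|tail -1
```

```text
clock: 41.38
eef_pos: [0.5539, 0.104, 0.1187]
tcp_rot: [3.14, -1.046, 2.408]
force: [0.6, -0.5, -2.2]
width: 0.0311
F [ 0.17 -0.16 -2.67] +- [0.46 0.55 0.44] p [0.55394 0.10403 0.1187 ]
```

```bash
python3 -m creep '[[[0,0,0,-0.0005,0,0.0003,-1],[0,0,0,-0.0004,0,0.0002,-1],[0,0,0,0,0,0,-1],[0,0,0,0,0,0,-1],[0,0,0,0,0,0,-1],[0,0,0,0,0,0,-1],[0,0,0,0,0,0,-1],[0,0,0,0,0,0,-1]]]'
python3 favg.py|tail -1
```

```text
clock: 42.3
eef_pos: [0.554, 0.1041, 0.1185]
tcp_rot: [3.14, -1.046, 2.409]
force: [1.3, 0.2, -1.7]
width: 0.0314
F [ 0.1   0.05 -2.17] +- [0.15 0.33 0.36] p [0.55396 0.10402 0.11851]
```

```bash
python3 -m creep '[[[0,0,0,-0.0003,0,0.0002,-1],[0,0,0,-0.0003,0,0.0001,-1],[0,0,0,0,0,0,-1],[0,0,0,0,0,0,-1],[0,0,0,0,0,0,-1],[0,0,0,0,0,0,-1],[0,0,0,0,0,0,-1],[0,0,0,0,0,0,-1]]]'
python3 favg.py|tail -1
```

```text
clock: 43.22
eef_pos: [0.554, 0.104, 0.1184]
tcp_rot: [3.14, -1.046, 2.408]
force: [0.4, -0.4, -0.8]
width: 0.0312
F [ 0.22 -0.12 -2.01] +- [0.23 0.32 0.41] p [0.55397 0.10403 0.11838]
```

```bash
python3 -m creep '[[[0,0,0,-0.0003,0,0.0002,-1],[0,0,0,-0.0002,0,0.0001,-1],[0,0,0,0,0,0,-1],[0,0,0,0,0,0,-1],[0,0,0,0,0,0,-1],[0,0,0,0,0,0,-1],[0,0,0,0,0,0,-1],[0,0,0,0,0,0,-1]]]'
python3 favg.py|tail -1
```

```text
clock: 44.13
eef_pos: [0.5539, 0.104, 0.1183]
tcp_rot: [3.14, -1.046, 2.408]
force: [0.8, -0.5, -0.1]
width: 0.0314
F [-0.18  0.08 -1.28] +- [0.74 0.3  0.46] p [0.55396 0.10403 0.11826]
```

```bash
python3 -m creep '[[[0,0,0,-0.0003,0,0.0002,-1],[0,0,0,0,0,0,-1],[0,0,0,0,0,0,-1],[0,0,0,0,0,0,-1],[0,0,0,0,0,0,-1],[0,0,0,0,0,0,-1],[0,0,0,0,0,0,-1],[0,0,0,0,0,0,-1]]]'
sed -i 's/range(5)/range(10)/' favg.py; python3 favg.py|tail -1
```

```text
clock: 45.05
eef_pos: [0.554, 0.104, 0.1182]
tcp_rot: [3.14, -1.046, 2.408]
force: [0.3, 0.2, -0.4]
width: 0.0314
F [ 0.03  0.12 -0.71] +- [0.35 0.41 0.59] p [0.55395 0.10402 0.11818]
```

```bash
python3 -m creep '[[[0,0,0,0,0,0,-0.31],[0,0,0,0,0,0,-0.3],[0,0,0,0,0,0,-0.28],[0,0,0,0,0,0,-0.25],[0,0,0,0,0,0,-0.2],[0,0,0,0,0,0,-0.1],[0,0,0,0,0,0,0],[0,0,0,0,0,0,0.1]]]'
python3 - <<'E'
from hfit import *
show();d=r.snapshot("scene");crop(d,265,150,45,75,8,"k6")
E
```

```text
clock: 46.22
eef_pos: [0.5539, 0.104, 0.1182]
tcp_rot: [3.14, -1.046, 2.409]
force: [0.4, 0.3, -0.8]
width: 0.0479
t 46.22 p [0.5539 0.104  0.1182] yaw 137.9 pitchdn 30.08 roll 0.04 F [ 0.41  0.27 -0.81] w 0.0479 q [ 0.57  1.24 -0.92  1.26  0.07  1.64  0.59]
```

View pics/k6.png

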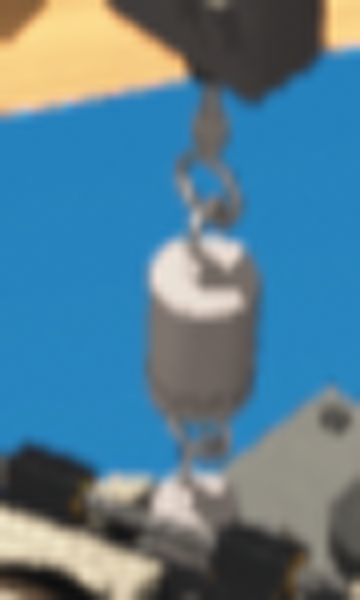

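```bash
python3 -m creep '[[[0,0,0,0,0,0,0.2],[0,0,0,0,0,-0.02,0.2],[0,0,0,0,0,-0.04,0.2],[0,0,0,0,0,-0.06,0.2],[0,0,0,0,0,-0.08,0.2],[0,0,0,0,0,-0.1,0.2],[0,0,0,0,0,-0.1,0.2],[0,0,0,0,0,-0.1,0.2]]]'
python3 -m creep '[[[0,0,0,0,0,-0.1,0.2],[0,0,0,0,0,-0.08,0.2],[0,0,0,0,0,-0.04,0.2],[0,0,0,0,0,0,0.2],[0,0,0,0,0,0,0.2],[0,0,0,0,0,0,0.2],[0,0,0,0,0,0,0.2],[0,0,0,0,0,0,0.2]]]'
python3 - <<'E'
from hfit import *
show();d=r.snapshot("scene")
for i in range(12): r.snapshot("top")
d2=r.snapshot("scene")
crop(d2,250,150,60,95,6,"k7")
a=d["color"][150:240,275:305].astype(int)-d2["color"][150:240,275:305].astype(int);print("maxdiff",np.abs(a).max())
cv2.imwrite("pics/fin.png",d2["color"][:,:,::-1]);show()
E
```

```text
clock: 46.93
eef_pos: [0.6191, 0.0449, 0.1693]
tcp_rot: [3.14, -1.045, 2.408]
force: [0.8, -0.3, 0.8]
width: 0.0551
clock: 47.6
eef_pos: [0.6458, 0.0208, 0.19]
tcp_rot: [3.141, -1.047, 2.409]
force: [0.1, 0.4, -0.1]
width: 0.0549
t 47.6 p [0.6458 0.0208 0.19  ] yaw 137.98 pitchdn 30.03 roll 0.01 F [ 0.11  0.44 -0.12] w 0.0549 q [ 0.49  1.28 -0.9   0.85  0.07  1.98  0.61]
maxdiff 40
t 48.3 p [0.6464 0.0205 0.1904] yaw 137.9 pitchdn 30.08 roll 0.04 F [ 0.26 -0.36  0.15] w 0.0548 q [ 0.49  1.28 -0.9   0.85  0.07  1.98  0.61]
```

View pics/k7.png

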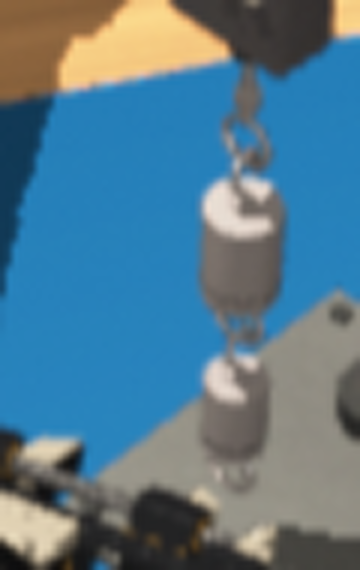

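View pics/fin.png

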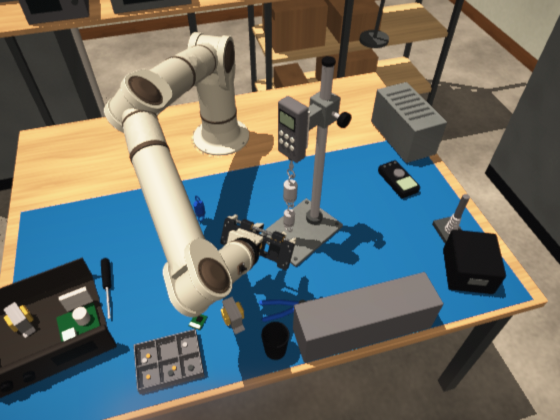

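```bash
for i in 1 2 3 4 5 6; do python3 -m creep '[[[0,0,0,0,0,0,0.2],[0,0,0,0,0,0,0.2],[0,0,0,0,0,0,0.2],[0,0,0,0,0,0,0.2],[0,0,0,0,0,0,0.2],[0,0,0,0,0,0,0.2],[0,0,0,0,0,0,0.2],[0,0,0,0,0,0,0.2]]]' >/dev/null; done
python3 - <<'E'
from hfit import *
L=[r.snapshot("scene")["color"][150:240,278:305].astype(int) for i in range(16)]
print([int(np.abs(x-L[0]).max()) for x in L]);show()
E
```

```text
[0, 2, 2, 2, 2, 2, 2, 3, 3, 2, 2, 2, 2, 2, 2, 2]
t 53.1 p [0.6464 0.0205 0.1904] yaw 137.9 pitchdn 30.08 roll 0.04 F [-0.21 -0.67  0.53] w 0.0551 q [ 0.49  1.28 -0.9   0.85  0.07  1.98  0.61]
```

Still. Handing in.

```bash
python3 -c "
from plant import r
print(r.finish_job())"
```

```text
the job is handed in; nothing more can be done
None
```

The job is handed in at about 53 s of the 72 s. The largest weight hangs from the gauge's eye, and the middle weight (the steel one in the near rack slot, not a blue look-alike) hangs from the largest one's lower eye.

**How each was hung:** I threaded each hook through its eye and lowered it in steps of 0.07–0.45 mm while watching the wrist force. I let go once the gauge already carried most of that weight: about 3.5 of 4.9 N for the largest and about 2.3 of 3 N for the middle one. The spindle travel cannot be read directly. From those loads I put the worst case on release at about 8.6 N, under the 9 N limit.

**Last checks:**
- The chain hangs upright and linked in the final picture.
- Just after I backed the gripper off, two pictures of the chain differed noticeably. After about 4 s of waiting, 16 pictures in a row differed only by noise, so it is still.
- The gripper is clear of the chain, and the wrist force reads about zero.

**Not confirmed or in disagreement:**
- The camera placed the largest weight's lower eye about 2 mm lower than the robot positions did. I allowed 1 mm for it when threading the hook; contact came at the predicted height (0.1185 m against 0.1184 m).
- In the last picture the arm hides the rack. The smallest weight was last seen standing in its slot after I lifted the middle one.
- I made no separate measurement of the other things on the bench. The moves were planned clear of them, and those visible look unmoved.

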